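# Put four clock movements back on their own pinned holders

## Task

The four clock movements on the bench have been put on the wrong holders: move each one onto the holder of the same colour as its dial, fully home and flat over both dowel pins, and let go. The cork pad is free for setting one down on the way. Keep the movements upright throughout, and do not disturb the black eyeglass loupe.

Things in the scene. Friction and masses are not known exactly. Their poses are not given: they have to be found in the camera images.
- movement_red: loose clock movement, red dial (35 mm) on top. Brass base plate 92 (x) x 48 (y) x 6 mm thick, 12 mm through holes at x = +-34 mm; on its middle the wheel train, a block 44 (x) x 36 (y) mm, 6 to 40 mm above the underside: grip this across the 36 mm. Origin: centre of underside, z up. 0.2-0.37 kg. Fits either way round (half turn about z). Starts seated on a holder of another colour.
- movement_blue: loose clock movement, blue dial (35 mm) on top. Brass base plate 92 (x) x 48 (y) x 6 mm thick, 12 mm through holes at x = +-34 mm; on its middle the wheel train, a block 44 (x) x 36 (y) mm, 6 to 40 mm above the underside: grip this across the 36 mm. Origin: centre of underside, z up. 0.2-0.37 kg. Fits either way round (half turn about z). Starts seated on a holder of another colour.
- movement_black: loose clock movement, black dial (35 mm) on top. Brass base plate 92 (x) x 48 (y) x 6 mm thick, 12 mm through holes at x = +-34 mm; on its middle the wheel train, a block 44 (x) x 36 (y) mm, 6 to 40 mm above the underside: grip this across the 36 mm. Origin: centre of underside, z up. 0.2-0.37 kg. Fits either way round (half turn about z). Starts seated on a holder of another colour.
- movement_white: loose clock movement, white dial (35 mm) on top. Brass base plate 92 (x) x 48 (y) x 6 mm thick, 12 mm through holes at x = +-34 mm; on its middle the wheel train, a block 44 (x) x 36 (y) mm, 6 to 40 mm above the underside: grip this across the 36 mm. Origin: centre of underside, z up. 0.2-0.37 kg. Fits either way round (half turn about z). Starts seated on a holder of another colour.
- holder_red: fixed red holder, a block 116 (x) x 72 (y) x 10 mm high; on its top at x = +-34 mm two steel dowel pins, 6 mm across, 13 mm high, the last 5 mm tapering to 2 mm. Origin: centre of its underside, on a mat 2 mm above the work surface; z up. A seated movement lies flat on its top, underside 10 mm above this origin, pins in the holes with 3 mm play all round.
- holder_blue: fixed blue holder, a block 116 (x) x 72 (y) x 10 mm high; on its top at x = +-34 mm two steel dowel pins, 6 mm across, 13 mm high, the last 5 mm tapering to 2 mm. Origin: centre of its underside, on a mat 2 mm above the work surface; z up. A seated movement lies flat on its top, underside 10 mm above this origin, pins in the holes with 3 mm play all round.
- holder_black: fixed black holder, a block 116 (x) x 72 (y) x 10 mm high; on its top at x = +-34 mm two steel dowel pins, 6 mm across, 13 mm high, the last 5 mm tapering to 2 mm. Origin: centre of its underside, on a mat 2 mm above the work surface; z up. A seated movement lies flat on its top, underside 10 mm above this origin, pins in the holes with 3 mm play all round.
- holder_white: fixed white holder, a block 116 (x) x 72 (y) x 10 mm high; on its top at x = +-34 mm two steel dowel pins, 6 mm across, 13 mm high, the last 5 mm tapering to 2 mm. Origin: centre of its underside, on a mat 2 mm above the work surface; z up. A seated movement lies flat on its top, underside 10 mm above this origin, pins in the holes with 3 mm play all round.
- rest_pad: fixed round cork pad, 110 mm across, 6 mm thick, flat, empty at the start: a free spot where a movement can be set down. Origin: centre of its underside, on the mat.
- loupe: loose black watchmaker's eyeglass loupe standing wide end down on the mat among the holders: 34 mm across at the foot, 25 mm at the top, 34 mm high, 40 g. Origin: centre of its foot. To be left where it is.
Mind the look-alikes: they are no part of the job. Leave any pink or turquoise look-alike of the movement_red alone. What is shaped like the movement_black but purple is not meant.

How it is judged:
By the outcome, as a careful person would: the job done as asked, in the order asked, and still so for the second after the job is handed in, with the robot touching nothing.
It also fails if it takes over 136 s, if anything falls off the work surface, if the arm or the gripper's body presses on something with over 40 N, if the wrist force passes 120 N, or if a joint passes its speed limit or range.

## Robot

A 6-joint arm with a two-finger parallel gripper is mounted at the origin on the work surface. World frame = base frame: x ahead of the robot, y to its left, z up, the work surface at z = 0. Lengths are in m, angles in rad, forces in N, time in s.
With the tool pointing down it reaches from about 0.25 to 0.725 m from the base axis. Payload 4 kg.
Tool frame: the origin (TCP) lies where the fingers leave the gripper's body, on its centre line; the fingertips stand 73 mm ahead of it and the grasp point (between the pads) lies 54 mm ahead of it (bot.tip_reach is the z of the fingertips in the tool frame, in m); z points along the fingers, x is the direction in which the jaws open and shut, and the axes are right-handed (so a half turn about z gives the same grasp; the last joint's range is limited). The gripper opens to 85 mm and grips with 20 to 120 N. Pads are 22 mm wide; open, the fingers measure 114 mm over their backs; the gripper's body (76 mm by 85 mm) begins 54 mm behind the grasp point. The pads swing forward as they close: fully open they stand 13 mm farther back than shut.
Start: joints at [1.189, 0.241, 0.005, 1.335, 0, 1.571], TCP at [0.186, 0.464, 0.304] pointing down, gripper open.
Joint ranges: [-2.72, 2.72], [-1.05, 1.87], [-1.09, 1.28], [-1.99, 2.15], [-1.42, 1.44], [-3.14, 3.14]. Speed limits (rad/s): [2.79, 2.79, 3.14, 3.14, 3.14, 3.14].

## Interface

Orientations are given as a unit quaternion [x, y, z, w].
In Python, from workcell import bot, vision, job_done gives the robot as it stands.
- The arm moves only by the tool drive_tool, never from a script. Its argument "steps" is one flat list of numbers, 7 for each row, row after row: the shift along the tool's x, y, z in m, then the turn, a rotation vector about the tool's x, y, z in degrees, then the closure, from -1 (fully open) to 1 (shut). A call has 1 to 8 rows; each row shifts and turns the commanded pose from where the row before left it, along the tool's axes as they then stand; what a row does not reach is not made up. A row lasts 1/12 s, in which the tool goes at most 41.7 mm and 7.16 degrees, less where a joint would pass 70% of its speed; a pose out of reach is approached as far as the arm can. A call is refused whole if a number of a shift passes 0.0417 or a number of a turn 7.16, either way. A call with a gripper value outside its range is refused whole. The fingers move at their own pace and stop on an object; the grip force is fixed at half the most. Time passes only in rows, so rows that do not move let the fingers close. It gives the time, the measured TCP pose, the force and the opening at its end, in the units of the state.
- bot.get_obs(): the state, without advancing time (a new reading comes with each control period).
- vision.camera(name): name is "scene" or "top" or "wrist"; returns (picture, depth): 480x640x3 uint8, red, green, blue; 480x640 float32, m along the optical axis (not along the pixel's ray), 0 where there is no reading.
- vision.camera_model(name): a dict with "mtx" (3x3 intrinsics, pixels), "rvec" (rotation vector, rad) and "tvec" (3), from world to camera coordinates, as OpenCV has them. Camera axes: x right, y down, z forward; pixel columns grow to the right and rows downward; lengths in m; the calibration is good to about 2 mm. A picture is of the moment at which its call begins: read the wrist's pose just before it. camera_model takes no time and is no camera call; for the wrist camera it gives the pose at the moment of the call.
- job_done(): hands the job in, once; it reports no verdict.
The state is a dict: "clock": time; "joint_pos": joint angles; "joint_vel": joint speeds; "tau": joint torques, N m; "eef_pos": TCP position; "tool_rot": TCP orientation; "ft_force": force on the tool from outside, world axes, zero at the start; "ft_torque": the same for the moment, N m; "grip_width": finger opening in m.
Only numpy, scipy, OpenCV 4.12 (cv2) and the standard library are available. Lean on these libraries where they do the work, as an engineer would, in place of code of your own. Each camera call takes 0.05 s, during which the arm holds its last target.

## Working session

There is one attempt and no reset: what is moved stays moved. The work goes in short steps, Python scripts to look and compute and a tool call to move; the robot and the scene stay as the last step left them, time stands still between calls to the robot, and variables do not carry over. Pictures are saved under pics/ and viewed, and the job is handed in when it is done.

Besides the shell and the picture viewer there is one more tool, called after "Call:" as a command line: name --argument value ..., lists and objects as JSON in quotes. drive_tool: Moves the arm, as the interface text tells. Its arguments: {"type":"object","properties":{"steps":{"type":"array"}},"required":["steps"]}

```bash
ls; mkdir -p pics; cat > h.py <<'E'
import numpy as np,cv2
from workcell import bot,vision,job_done
def snap(n,f):
    m=vision.camera_model(n); p,d=vision.camera(n)
    cv2.imwrite('pics/'+f+'.png',cv2.cvtColor(p,cv2.COLOR_RGB2BGR)); np.savez('pics/'+f+'.npz',p=p,d=d,**m)
    return p,d,m
def load(f): 
    z=np.load('pics/'+f+'.npz'); return z['p'],z['d'],z
def ray(m,u,v,z):
    R=cv2.Rodrigues(np.array(m['rvec']))[0]; t=np.array(m['tvec']).ravel()
    C=-R.T@t; d=R.T@np.linalg.inv(m['mtx'])@np.array([u,v,1.])
    return C+d*(z-C[2])/d[2]
def proj(m,P):
    return cv2.projectPoints(np.array(P,float).reshape(-1,3),np.array(m['rvec']),np.array(m['tvec']),np.array(m['mtx']),None)[0].reshape(-1,2)
E
python3 - <<'E'
from h import *
o=bot.get_obs(); print({k:np.round(v,3) for k,v in o.items()})
snap('top','t0');snap('scene','s0')
for n in('top','scene','wrist'):print(vision.camera_model(n))
E
```

```text
pics
{'clock': np.float64(0.0), 'joint_pos': array([ 1.189,  0.241,  0.004,  1.335, -0.   ,  1.571]), 'joint_vel': array([ 0.001, -0.002, -0.003, -0.002,  0.001,  0.001]), 'tau': array([ 1.0000e-03, -3.7232e+01,  2.5241e+01,  1.7000e-02,  0.0000e+00,
       -0.0000e+00]), 'eef_pos': array([0.186, 0.464, 0.303]), 'tool_rot': array([ 0.828,  0.56 , -0.001,  0.001]), 'ft_force': array([-1.097, -0.795, -0.934]), 'ft_torque': array([-0.021,  0.04 ,  0.005]), 'grip_width': np.float64(0.085)}
{'mtx': array([[529.84763121,   0.        , 319.89347177],
       [  0.        , 529.84763121, 245.44980499],
       [  0.        ,   0.        ,   1.        ]]), 'rvec': array([ 2.10953802, -2.17581985,  0.11435434]), 'tvec': array([0.1484788 , 0.46112601, 1.35265367])}
{'mtx': array([[435.46478843,   0.        , 331.91168126],
       [  0.        , 435.46478843, 238.7224119 ],
       [  0.        ,   0.        ,   1.        ]]), 'rvec': array([ 2.41712281,  0.73177859, -0.25921927]), 'tvec': array([-0.43412232, -0.09742895,  1.02188339])}
{'mtx': array([[334.05766833,   0.        , 318.80214876],
       [  0.        , 334.05766833, 241.81582146],
       [  0.        ,   0.        ,   1.        ]]), 'rvec': array([-2.4031231 , -1.62442709, -0.22691678]), 'tvec': array([-0.49799149, -0.03572277,  0.37797203])}
```

View pics/t0.png

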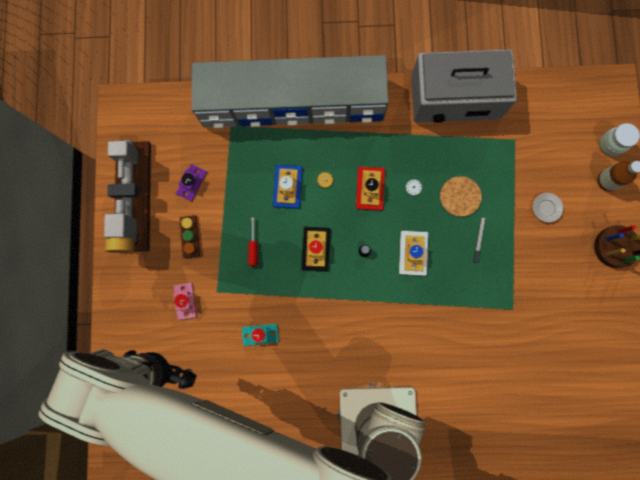

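View pics/s0.png

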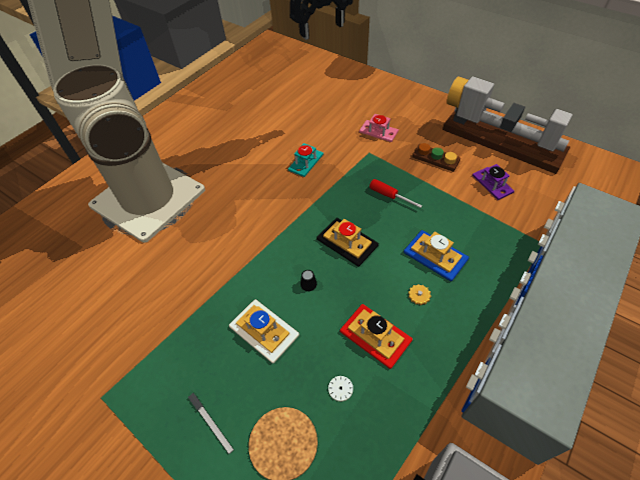

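The top view shows four movements, each on a wrong holder:
- white dial on the blue holder at (287,186)
- black on red at (371,188)
- red on black at (316,248)
- blue on white at (414,253)

The cork pad is at (461,196) and the loupe at (365,250). The look-alikes, which I leave alone, are purple (191,182), pink (184,300) and turquoise (260,335). Next I'll enlarge the crop to confirm.

```bash
python3 - <<'E'
from h import *
p,d,m=load('t0')
c=cv2.resize(p[150:290,260:490],None,fx=3.4,fy=3.4,interpolation=cv2.INTER_CUBIC)
cv2.imwrite('pics/t0c.png',cv2.cvtColor(c,cv2.COLOR_RGB2BGR))
hsv=cv2.cvtColor(p,cv2.COLOR_RGB2HSV)
for n,(u,v) in dict(blue=(287,186),red=(371,188),black=(316,248),white=(414,253),pad=(461,196),loupe=(365,250)).items():
    print(n,ray(m,u,v,0.03).round(3), ray(m,u,v,0.012).round(3))
# non-green mask contours
g=((hsv[...,0]>50)&(hsv[...,0]<85)&(hsv[...,1]>80)).astype(np.uint8)
ng=1-g
cs,_=cv2.findContours(ng[135:295,235:510].copy(),cv2.RETR_LIST,cv2.CHAIN_APPROX_NONE,offset=(235,135))
for k in cs:
    if cv2.contourArea(k)>80: 
        r=cv2.minAreaRect(k)
        if r[1][0]<90: 
            b=cv2.boxPoints(r); w=np.array([ray(m,*q,0.008)[:2] for q in b]); print(np.round(r[0],1),np.round(r[1],1),round(r[2],1),w.mean(0).round(4),'edges',np.linalg.norm(w[1]-w[0]).round(3),np.degrees(np.arctan2(*(w[1]-w[0])[::-1])).round(1),np.linalg.norm(w[2]-w[1]).round(3))
E
```

```text
blue [0.628 0.217 0.03 ] [0.633 0.218 0.012]
red [ 0.615 -0.006  0.03 ] [ 0.619 -0.007  0.012]
black [0.459 0.145 0.03 ] [0.462 0.145 0.012]
white [ 0.438 -0.11   0.03 ] [ 0.44  -0.113  0.012]
pad [ 0.585 -0.241  0.03 ] [ 0.589 -0.245  0.012]
loupe [0.45  0.017 0.03 ] [0.452 0.016 0.012]
[365. 250.] [10. 10.] 90.0 [0.4526 0.0155] edges 0.026 -91.9 0.027
[413.  252.5] [45. 30.] 90.0 [ 0.4422 -0.1107] edges 0.079 -91.9 0.12
[315.6 248.7] [25.8 42.2] 3.6 [0.4607 0.1462] edges 0.113 -5.0 0.069
[479.2 239. ] [ 5.5 45.1] 9.9 [ 0.4723 -0.2867] edges 0.121 -13.5 0.014
[252.5 241.5] [49. 11.] 90.0 [0.4855 0.3143] edges 0.03 -91.9 0.132
[413.5 187. ] [16.3 16.3] 45.0 [ 0.6187 -0.1212] edges 0.045 -46.7 0.044
[460. 196.] [40. 42.] 90.0 [ 0.5899 -0.2436] edges 0.112 -92.1 0.109
[324.5 179.5] [15. 17.] 90.0 [0.6479 0.117 ] edges 0.046 -92.1 0.042
[370. 188.] [29.3 44. ] 2.4 [ 0.6205 -0.0046] edges 0.121 -4.5 0.079
[287.1 186. ] [28.6 43.6] 3.8 [0.6338 0.2186] edges 0.121 -4.8 0.078
[463. 137.] [ 4. 92.] 90.0 [ 0.7525 -0.2618] edges 0.248 -92.2 0.011
```

View pics/t0c.png

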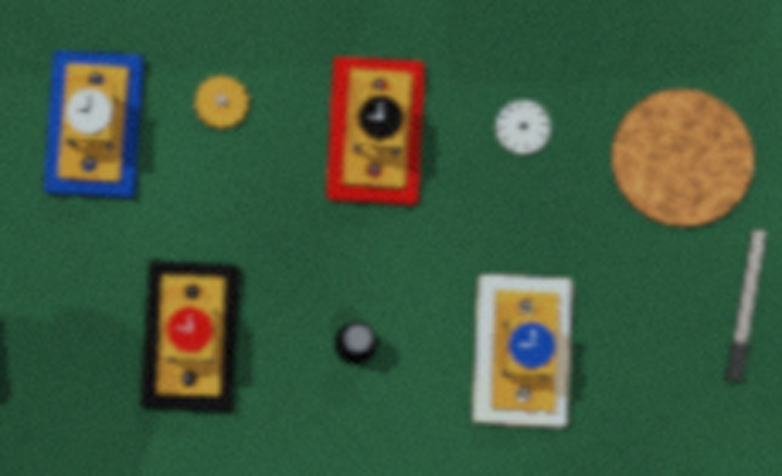

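The enlarged crop confirms the four movements. They make two swaps: white with blue, and black with red. I'll go over the mat for a closer wrist view.

```bash
cat >> h.py <<'E'
def yaw(): 
    from scipy.spatial.transform import Rotation as Ro
    R=Ro.from_quat(bot.get_obs()['tool_rot']).as_matrix(); return np.degrees(np.arctan2(R[1,0],R[0,0])),R
def plan(x,y,z,a=None):
    o=bot.get_obs(); c,R=yaw(); p=np.array(o['eef_pos'])
    turn=0
    if a is not None:
        turn=(c-a); aa=np.radians(a); R=np.array([[np.cos(aa),np.sin(aa),0],[np.sin(aa),-np.cos(aa),0],[0,0,-1]])
    s=R.T@(np.array([x,y,z])-p); n=int(np.ceil(np.abs(s).max()/0.0417))
    print('t',round(float(o['clock']),2),'pos',p.round(4),'yaw',round(c,2),'tilt',R[:,2].round(3),'| turn z',round(turn,2),'shift',s.round(4),'rows',n,'each',(s/max(n,1)).round(4),'w',round(float(o['grip_width']),4),'F',o['ft_force'].round(1))
E
python3 - <<'E'
from h import *
print(bot.tip_reach); plan(0.5,0.05,0.35,86)
m=vision.camera_model('wrist');R=cv2.Rodrigues(m['rvec'])[0];print(-R.T@m['tvec'],R.T)
E
```

```text
0.0726
t 0.1 pos [0.1861 0.4636 0.3031] yaw 68.13 tilt [ 0.  0. -1.] | turn z -17.87 shift [-0.3907  0.342  -0.0469] rows 10 each [-0.0391  0.0342 -0.0047] w 0.0855 F [-0.8 -0.3 -0.5]
[0.12099543 0.4886035  0.37250667] [[ 0.37292112  0.89198552  0.25552236]
 [ 0.92786213 -0.3581131  -0.10405227]
 [-0.00130721  0.27589281 -0.96118752]]
```

Call:
drive_tool --steps '[0, 0, 0, 0, 0, -6, -1, 0, 0, 0, 0, 0, -6, -1, 0, 0, 0, 0, 0, -5.9, -1, -0.039, 0.034, -0.0047, 0, 0, 0, -1, -0.039, 0.034, -0.0047, 0, 0, 0, -1, -0.039, 0.034, -0.0047, 0, 0, 0, -1, -0.039, 0.034, -0.0047, 0, 0, 0, -1, -0.039, 0.034, -0.0047, 0, 0, 0, -1]'

```text
clock: 0.77
eef_pos: [0.3119, 0.2968, 0.3225]
tool_rot: [0.731, 0.683, -0.0, 0.0]
ft_force: [0.4, 0.4, 0.4]
grip_width: 0.0855
```

Call:
drive_tool --steps '[-0.039, 0.034, -0.0047, 0, 0, 0, -1, -0.039, 0.034, -0.0047, 0, 0, 0, -1, -0.039, 0.034, -0.0047, 0, 0, 0, -1, -0.039, 0.034, -0.0047, 0, 0, 0, -1, -0.039, 0.034, -0.0047, 0, 0, 0, -1, 0, 0, 0, 0, 0, 0, -1, 0, 0, 0, 0, 0, 0, -1]'

```text
clock: 1.35
eef_pos: [0.4375, 0.1311, 0.3412]
tool_rot: [0.733, 0.68, -0.0, -0.0]
ft_force: [-0.9, 0.5, -0.6]
grip_width: 0.0851
```

```bash
python3 - <<'E'
from h import *
plan(0.6,0.2,0.25,86)
p,d,m=snap('wrist','w0')
snap('top','t1')
for n,P in dict(blue=(.634,.2186,.012),red=(.6205,-.0046,.012),black=(.461,.146,.012),white=(.442,-.111,.012),loupe=(.4526,.0155,.002)).items(): print(n,proj(m,P).round(0))
E
```

```text
t 1.35 pos [0.4375 0.1311 0.3412] yaw 85.72 tilt [ 0.  0. -1.] | turn z -0.28 shift [0.0801 0.1573 0.0912] rows 4 each [0.02   0.0393 0.0228] w 0.0851 F [-0.9  0.5 -0.6]
blue [[395. 345.]]
red [[230. 347.]]
black [[333. 225.]]
white [[123. 225.]]
loupe [[229. 224.]]
```

View pics/w0.png

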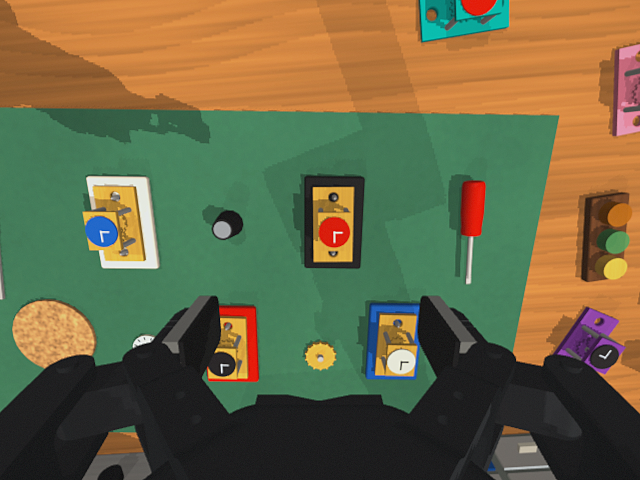

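The wrist view shows white holder (122,222), black (334,222), loupe (228,225), and red and blue partly behind the fingers. The move fell short because 41.7 mm limits the norm of a row, not each component. I'll move forward for red and blue.

```bash
sed -i 's/n=int(np.ceil(np.abs(s).max()\/0.0417))/n=int(np.ceil(np.linalg.norm(s)\/0.040))/' h.py; python3 - <<'E'
from h import *
plan(0.56,0.1,0.34,86)
p,d,m=load('w0')
c=cv2.resize(p[160:285,70:375],None,fx=2.6,fy=2.6,interpolation=cv2.INTER_CUBIC)
cv2.imwrite('pics/w0c.png',cv2.cvtColor(c,cv2.COLOR_RGB2BGR))
E
```

```text
t 1.45 pos [0.4361 0.1332 0.3411] yaw 86.01 tilt [ 0.  0. -1.] | turn z 0.01 shift [-0.0244  0.1259  0.0011] rows 4 each [-0.0061  0.0315  0.0003] w 0.0852 F [0.  0.7 0. ]
```

View pics/w0c.png

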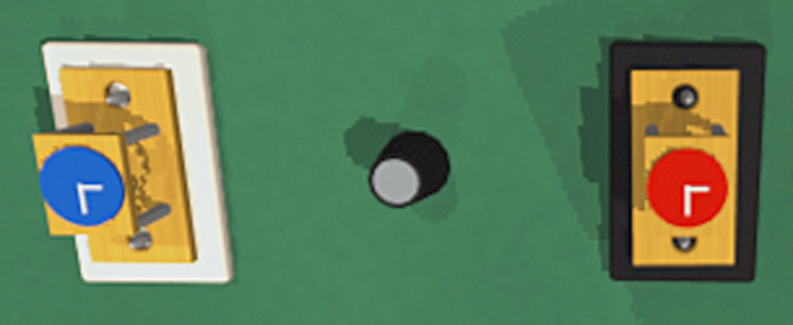

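Call:
drive_tool --steps '[-0.006, 0.0315, 0, 0, 0, 0, -1, -0.006, 0.0315, 0, 0, 0, 0, -1, -0.006, 0.0315, 0, 0, 0, 0, -1, -0.006, 0.0315, 0, 0, 0, 0, -1, 0, 0, 0, 0, 0, 0, -1, 0, 0, 0, 0, 0, 0, -1]'

```text
clock: 1.95
eef_pos: [0.5607, 0.102, 0.3399]
tool_rot: [0.731, 0.683, -0.001, -0.001]
ft_force: [-0.7, -0.5, -0.2]
grip_width: 0.0856
```

```bash
python3 - <<'E'
from h import *
p,d,m=snap('wrist','w1'); plan(.56,.1,.34,86)
E
```

```text
t 2.0 pos [0.5598 0.1021 0.3406] yaw 86.16 tilt [ 0.  0. -1.] | turn z 0.16 shift [-0.002   0.0003  0.0006] rows 1 each [-0.002   0.0003  0.0006] w 0.0853 F [-0.8 -0.8  0.1]
```

View pics/w1.png

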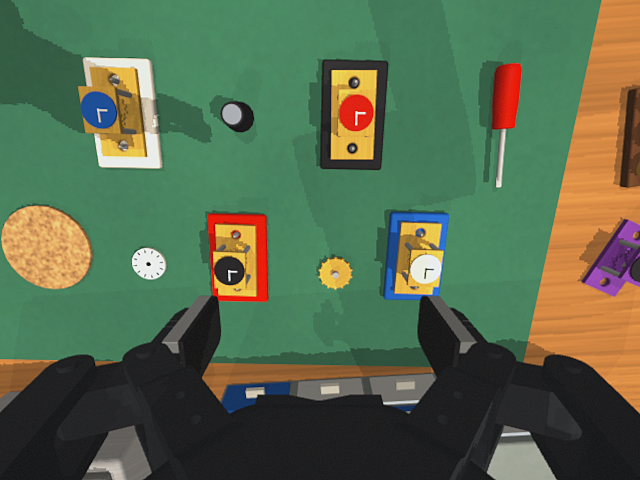

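All four holders are visible: white (122,113), black (354,115), red (238,257), blue (417,256), and the pad at (46,247). I'll enlarge this to read the corners.

```bash
python3 - <<'E'
from h import *
p,d,m=load('w1')
tiles=[]
for u,v in((78,48),(315,48),(198,200),(380,200)):
    t=cv2.resize(p[v:v+120,u:u+90].copy(),None,fx=4,fy=4,interpolation=cv2.INTER_CUBIC)
    tiles.append(t)
a=np.vstack([np.hstack(tiles[:2])]);b=np.hstack(tiles[2:])
for n,x in(('a',a),('b',b)): cv2.imwrite(f'pics/w1{n}.png',cv2.cvtColor(x,cv2.COLOR_RGB2BGR))
E
```

```text
(no output)
```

View pics/w1a.png

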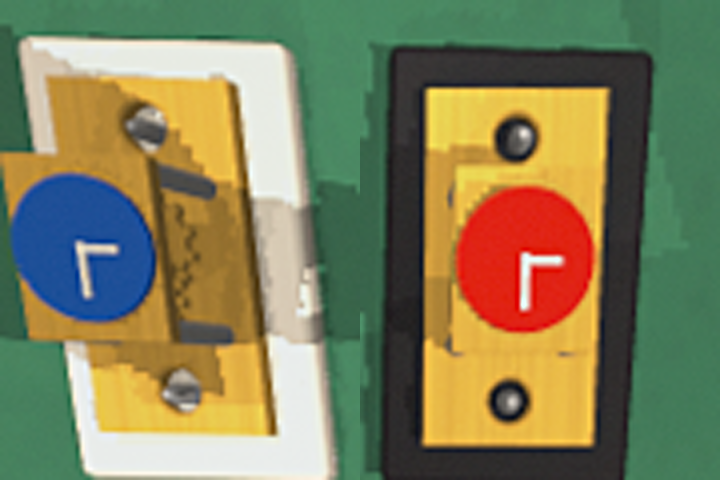

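View pics/w1b.png

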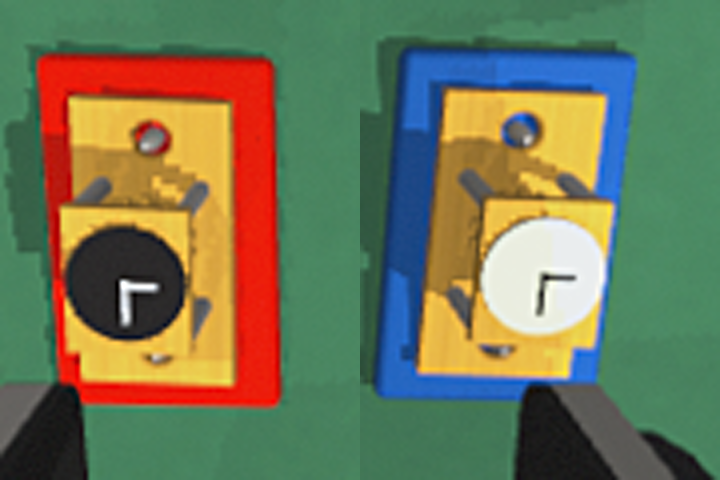

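```bash
cat > fit.py <<'E'
from h import *
from scipy.optimize import least_squares
p,d,m=load('w1')
O=dict(white=(78,48),black=(315,48),red=(198,200),blue=(380,200))
H=dict(white=[(20,38),(290,45),(330,478),(85,475)],black=[(32,48),(292,55),(265,483),(22,480)],red=[(38,57),(273,58),(281,406),(58,400)],blue=[(43,49),(276,55),(243,400),(17,397)])
P=dict(white=[(47,77),(235,82),(275,435),(98,430)],black=[(62,87),(250,87),(234,446),(61,443)],red=[(68,95),(233,100),(236,386),(81,383)],blue=[(82,89),(247,93),(212,378),(57,373)])
def fit(px,L,W,z):
    w=np.array([ray(m,*q,z)[:2] for q in px]); loc=np.array([(-L,-W),(-L,W),(L,W),(L,-W)])/2
    def f(q):
        c,s=np.cos(q[2]),np.sin(q[2]); return (loc@np.array([[c,s],[-s,c]])+q[:2]-w).ravel()
    r=least_squares(f,[*w.mean(0),0]); return r.x[0].round(4),r.x[1].round(4),np.degrees(r.x[2]).round(2),'res mm',(r.fun*1000).round(1)
for k in O:
    for D,L,W,z in((H,.116,.072,.012),(P,.092,.048,.018)):
        print(k,*fit(np.array(D[k])/4+O[k],L,W,z))
E
python3 fit.py
```

```text
white 0.4418 -0.1096 -5.44 res mm [-1.2 -0.1 -1.  -0.1  1.7  0.5  0.5 -0.3]
white 0.4406 -0.1109 -5.35 res mm [-0.6  0.9 -0.6 -0.8  0.5 -1.1  0.7  1. ]
black 0.461 0.146 -4.91 res mm [-1.5 -1.  -1.7  1.3  1.9  0.5  1.3 -0.7]
black 0.4606 0.1452 -3.87 res mm [ 0.2  1.1  0.1 -0.9 -0.6 -0.7  0.3  0.5]
red 0.6192 -0.004 -5.26 res mm [-1.6 -0.5 -0.1  0.4  0.7 -0.1  1.1  0.3]
red 0.6199 -0.0052 -6.03 res mm [ 0.9  0.5  1.  -1.  -0.6 -0.5 -1.3  1. ]
blue 0.6326 0.2182 -4.26 res mm [-0.2 -0.4 -1.4  1.2  0.5 -1.1  1.2  0.4]
blue 0.6325 0.218 -5.12 res mm [ 0.5  0.8  0.2 -0.7 -0.8 -0.8  0.   0.7]
```

Holder and plate fits agree to about 1 mm, with yaw around -5° for all. First I move white from the blue holder to the pad.

```bash
python3 - <<'E'
from h import *
plan(.6325,.218,.18,85)
E
```

```text
t 2.0 pos [0.5598 0.1021 0.3406] yaw 86.16 tilt [ 0.  0. -1.] | turn z 1.16 shift [0.1218 0.0623 0.1606] rows 6 each [0.0203 0.0104 0.0268] w 0.0853 F [-0.8 -0.8  0.1]
```

Call:
drive_tool --steps '[0, 0, 0, 0, 0, 1.1, -1, 0.0203, 0.0104, 0.0268, 0, 0, 0, -1, 0.0203, 0.0104, 0.0268, 0, 0, 0, -1, 0.0203, 0.0104, 0.0268, 0, 0, 0, -1, 0.0203, 0.0104, 0.0268, 0, 0, 0, -1, 0.0203, 0.0104, 0.0268, 0, 0, 0, -1, 0.0203, 0.0104, 0.0268, 0, 0, 0, -1, 0, 0, 0, 0, 0, 0, -1]'

```text
clock: 2.67
eef_pos: [0.6305, 0.2198, 0.1735]
tool_rot: [0.736, 0.677, -0.004, -0.003]
ft_force: [-0.3, -0.8, -1.8]
grip_width: 0.0853
```

```bash
python3 - <<'E'
from h import *
p,d,m=snap('wrist','w2'); plan(.6325,.218,.104,85)
E
```

```text
t 2.72 pos [0.6306 0.2184 0.1765] yaw 85.13 tilt [ 0.  0. -1.] | turn z 0.13 shift [-0.0002  0.002   0.0725] rows 2 each [-0.0001  0.001   0.0362] w 0.0853 F [-0.6 -0.1 -0.7]
```

View pics/w2.png

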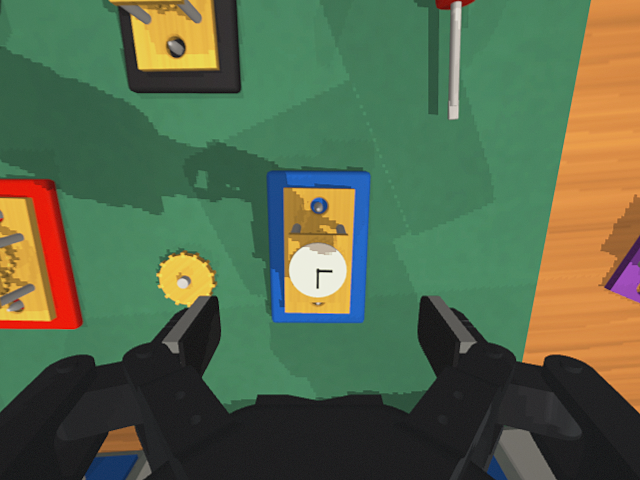

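The blue holder sits at (319,246) with the white dial at (318,270), centred between the fingers. I'll go down and grip.

Call:
drive_tool --steps '[0, 0.001, 0.025, 0, 0, 0, -1, 0, 0.001, 0.025, 0, 0, 0, -1, 0, 0, 0.0225, 0, 0, 0, -1, 0, 0, 0, 0, 0, 0, -1, 0, 0, 0, 0, 0, 0, 1, 0, 0, 0, 0, 0, 0, 1, 0, 0, 0, 0, 0, 0, 1, 0, 0, 0, 0, 0, 0, 1]'

```text
clock: 3.38
eef_pos: [0.6367, 0.2165, 0.1112]
tool_rot: [0.738, 0.675, 0.002, 0.001]
ft_force: [-0.7, 8.8, 1.4]
grip_width: 0.0388
```

Call:
drive_tool --steps '[0, 0, 0, 0, 0, 0, 1, 0, 0, 0, 0, 0, 0, 1, 0, 0, 0, 0, 0, 0, 1, 0, 0, 0, 0, 0, 0, 1]'

```text
clock: 3.72
eef_pos: [0.637, 0.2165, 0.1113]
tool_rot: [0.738, 0.675, 0.002, 0.001]
ft_force: [-1.4, -0.7, 6.1]
grip_width: 0.0348
```

```bash
python3 - <<'E'
from h import *
p,d,m=snap('wrist','w3'); plan(.59,-.243,.17,85)
E
```

```text
t 3.77 pos [0.637  0.2165 0.1113] yaw 84.92 tilt [ 0.  0. -1.] | turn z -0.08 shift [-0.4619 -0.0067 -0.0587] rows 12 each [-0.0385 -0.0006 -0.0049] w 0.0343 F [-0.8  0.4  6. ]
```

View pics/w3.png

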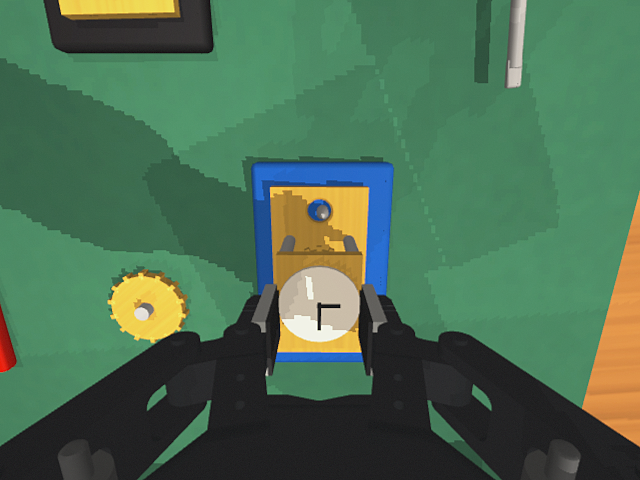

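White is gripped (width 34 mm). I'll lift gently.

Call:
drive_tool --steps '[0, 0, -0.01, 0, 0, 0, 1, 0, 0, -0.015, 0, 0, 0, 1, 0, 0, -0.02, 0, 0, 0, 1, 0, 0, -0.025, 0, 0, 0, 1, 0, 0, 0, 0, 0, 0, 1, 0, 0, 0, 0, 0, 0, 1]'

```text
clock: 4.27
eef_pos: [0.6366, 0.2163, 0.1807]
tool_rot: [0.738, 0.675, 0.002, 0.001]
ft_force: [0.0, 0.1, -2.4]
grip_width: 0.0345
```

```bash
python3 - <<'E'
from h import *
p,d,m=snap('wrist','w4'); plan(.59,-.243,.18,85)
E
```

```text
t 4.32 pos [0.6356 0.2159 0.1787] yaw 84.92 tilt [ 0.  0. -1.] | turn z -0.08 shift [-0.4612 -0.0055 -0.0013] rows 12 each [-0.0384 -0.0005 -0.0001] w 0.0344 F [ 0.   0.2 -2.1]
```

View pics/w4.png

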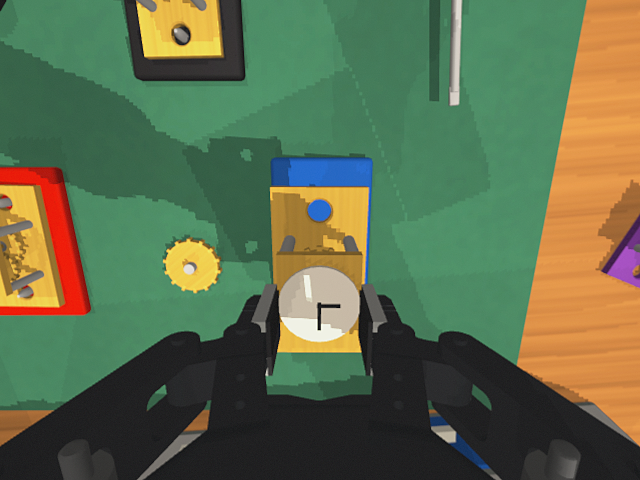

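The held movement is level and clear of the pins. Next I traverse to the pad.

Call:
drive_tool --steps '[-0.02, 0, 0, 0, 0, 0, 1, -0.037, 0, 0, 0, 0, 0, 1, -0.037, 0, 0, 0, 0, 0, 1, -0.037, 0, 0, 0, 0, 0, 1, -0.037, 0, 0, 0, 0, 0, 1, -0.037, 0, 0, 0, 0, 0, 1, -0.037, 0, 0, 0, 0, 0, 1, -0.037, 0, 0, 0, 0, 0, 1]'

```text
clock: 4.98
eef_pos: [0.6092, -0.0635, 0.1762]
tool_rot: [0.738, 0.675, -0.001, -0.002]
ft_force: [0.4, -1.4, -2.5]
grip_width: 0.0341
```

Call:
drive_tool --steps '[-0.037, 0, 0, 0, 0, 0, 1, -0.037, 0, 0, 0, 0, 0, 1, -0.037, 0, 0, 0, 0, 0, 1, -0.037, 0, 0, 0, 0, 0, 1, -0.025, 0, 0, 0, 0, 0, 1, -0.015, 0, 0, 0, 0, 0, 1, 0, 0, 0, 0, 0, 0, 1, 0, 0, 0, 0, 0, 0, 1]'

```text
clock: 5.65
eef_pos: [0.5935, -0.2491, 0.1768]
tool_rot: [0.738, 0.675, -0.0, -0.002]
ft_force: [0.6, 0.4, -2.6]
grip_width: 0.0345
```

```bash
python3 - <<'E'
from h import *
p,d,m=snap('wrist','w5'); plan(.594,-.243,.11,85)
E
```

```text
t 5.7 pos [ 0.5938 -0.2481  0.1771] yaw 84.95 tilt [ 0.  0. -1.] | turn z -0.05 shift [ 0.0051 -0.0002  0.0671] rows 2 each [ 0.0026 -0.0001  0.0335] w 0.0344 F [ 0.3 -0.8 -1.9]
```

View pics/w5.png

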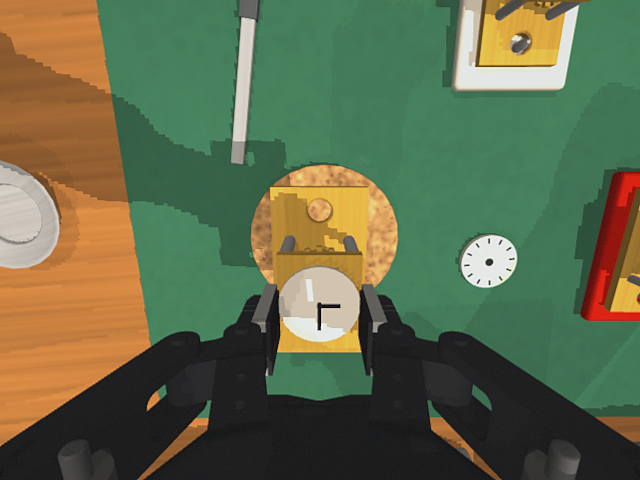

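The movement is over the pad, whose centre is near (323,235). I'll lower it.

Call:
drive_tool --steps '[0.005, 0, 0.025, 0, 0, 0, 1, 0, 0, 0.025, 0, 0, 0, 1, 0, 0, 0.01, 0, 0, 0, 1, 0, 0, 0.005, 0, 0, 0, 1, 0, 0, 0.003, 0, 0, 0, 1, 0, 0, 0, 0, 0, 0, 1, 0, 0, 0, 0, 0, 0, 1]'

```text
clock: 6.28
eef_pos: [0.5956, -0.2441, 0.1115]
tool_rot: [0.738, 0.675, 0.0, 0.001]
ft_force: [1.2, -0.2, -2.1]
grip_width: 0.0346
```

Call:
drive_tool --steps '[0, 0, 0.002, 0, 0, 0, 1, 0, 0, 0.002, 0, 0, 0, 1, 0, 0, 0.001, 0, 0, 0, 1, 0, 0, 0, 0, 0, 0, 1, 0, 0, 0, 0, 0, 0, 1]'

```text
clock: 6.7
eef_pos: [0.5955, -0.2446, 0.1073]
tool_rot: [0.738, 0.675, 0.001, 0.001]
ft_force: [-1.1, 0.4, 6.0]
grip_width: 0.0344
```

Contact at 6 N, at the expected height. I'll release and rise.

Call:
drive_tool --steps '[0, 0, 0, 0, 0, 0, -1, 0, 0, 0, 0, 0, 0, -1, 0, 0, 0, 0, 0, 0, -1, 0, 0, 0, 0, 0, 0, -1, 0, 0, -0.01, 0, 0, 0, -1, 0, 0, -0.025, 0, 0, 0, -1, 0, 0, -0.035, 0, 0, 0, -1, 0, 0, 0, 0, 0, 0, -1]'

```text
clock: 7.37
eef_pos: [0.598, -0.2455, 0.1833]
tool_rot: [0.738, 0.675, 0.003, 0.006]
ft_force: [1.0, -1.0, 1.1]
grip_width: 0.0853
```

```bash
python3 - <<'E'
from h import *
p,d,m=snap('wrist','w6'); plan(.4406+.003,-.1109,.18,85)
E
```

```text
t 7.42 pos [ 0.5974 -0.2453  0.1809] yaw 84.92 tilt [ 0.  0. -1.] | turn z -0.08 shift [ 0.1205 -0.1649  0.0009] rows 6 each [ 0.0201 -0.0275  0.0001] w 0.0853 F [0.6 0.5 0.2]
```

View pics/w6.png

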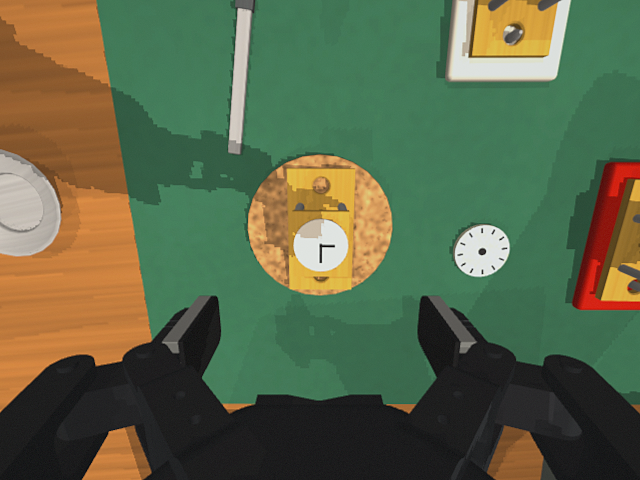

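White stands upright and centred on the pad (dial 320,244). Next is blue, from the white holder.

Call:
drive_tool --steps '[0.0201, -0.0275, 0, 0, 0, 0, -1, 0.0201, -0.0275, 0, 0, 0, 0, -1, 0.0201, -0.0275, 0, 0, 0, 0, -1, 0.0201, -0.0275, 0, 0, 0, 0, -1, 0.0201, -0.0275, 0, 0, 0, 0, -1, 0.0201, -0.0275, 0, 0, 0, 0, -1, 0, 0, 0, 0, 0, 0, -1, 0, 0, 0, 0, 0, 0, -1]'

```text
clock: 8.08
eef_pos: [0.4392, -0.1083, 0.1752]
tool_rot: [0.737, 0.676, -0.0, -0.001]
ft_force: [0.4, -0.7, 0.6]
grip_width: 0.0853
```

```bash
python3 - <<'E'
from h import *
p,d,m=snap('wrist','w7'); plan(.4406+.0045,-.1109,.107,85)
_,_,q=load('w6');w=np.array([ray(q,*k,.014)[:2] for k in((287,167),(355,167),(353,290),(290,290))]);print('white on pad',w.mean(0))
E
```

```text
t 8.13 pos [ 0.441  -0.1092  0.1757] yaw 84.97 tilt [ 0.  0. -1.] | turn z -0.03 shift [-0.0013  0.0042  0.0687] rows 2 each [-0.0007  0.0021  0.0343] w 0.0853 F [ 0.4 -0.3  0. ]
white on pad [ 0.59078561 -0.24479291]
```

View pics/w7.png

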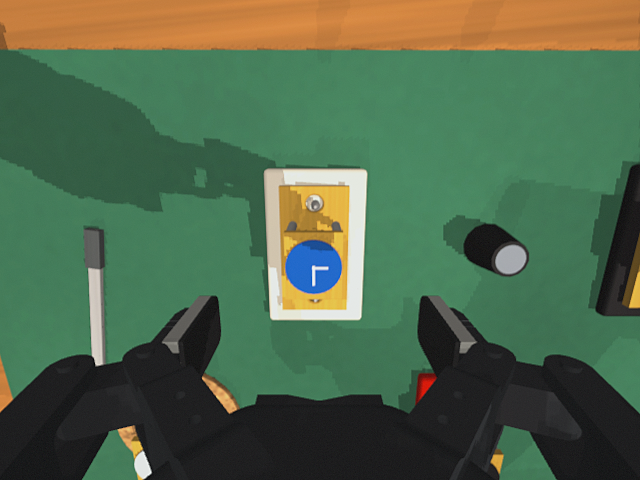

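The white holder is at (316,244) and the blue dial at (314,267). I'll go down with a small correction and grip.

Call:
drive_tool --steps '[-0.0013, 0.002, 0.025, 0, 0, 0, -1, 0, 0.002, 0.025, 0, 0, 0, -1, 0, 0, 0.0185, 0, 0, 0, -1, 0, 0, 0, 0, 0, 0, -1, 0, 0, 0, 0, 0, 0, 1, 0, 0, 0, 0, 0, 0, 1, 0, 0, 0, 0, 0, 0, 1, 0, 0, 0, 0, 0, 0, 1]'

```text
clock: 8.8
eef_pos: [0.4461, -0.1115, 0.1081]
tool_rot: [0.738, 0.675, 0.001, 0.001]
ft_force: [0.1, -0.4, 0.2]
grip_width: 0.0388
```

Call:
drive_tool --steps '[0, 0, 0, 0, 0, 0, 1, 0, 0, 0, 0, 0, 0, 1, 0, 0, 0, 0, 0, 0, 1, 0, 0, 0, 0, 0, 0, 1]'

```text
clock: 9.13
eef_pos: [0.4462, -0.1115, 0.1083]
tool_rot: [0.738, 0.675, 0.001, 0.002]
ft_force: [-0.4, -0.4, 6.7]
grip_width: 0.0347
```

Call:
drive_tool --steps '[0, 0, -0.01, 0, 0, 0, 1, 0, 0, -0.015, 0, 0, 0, 1, 0, 0, -0.02, 0, 0, 0, 1, 0, 0, -0.025, 0, 0, 0, 1, 0, 0, -0.015, 0, 0, 0, 1, 0, 0, 0, 0, 0, 0, 1, 0, 0, 0, 0, 0, 0, 1]'

```text
clock: 9.72
eef_pos: [0.4451, -0.1111, 0.1922]
tool_rot: [0.738, 0.675, 0.0, 0.001]
ft_force: [0.6, 0.2, -2.6]
grip_width: 0.0344
```

```bash
python3 - <<'E'
from h import *
p,d,m=snap('wrist','w8'); plan(.637,.218,.19,85)
E
```

```text
t 9.77 pos [ 0.4444 -0.1109  0.1911] yaw 84.93 tilt [ 0.  0. -1.] | turn z -0.07 shift [0.3445 0.1632 0.0011] rows 10 each [0.0344 0.0163 0.0001] w 0.0344 F [ 0.6  0.3 -2.4]
```

View pics/w8.png

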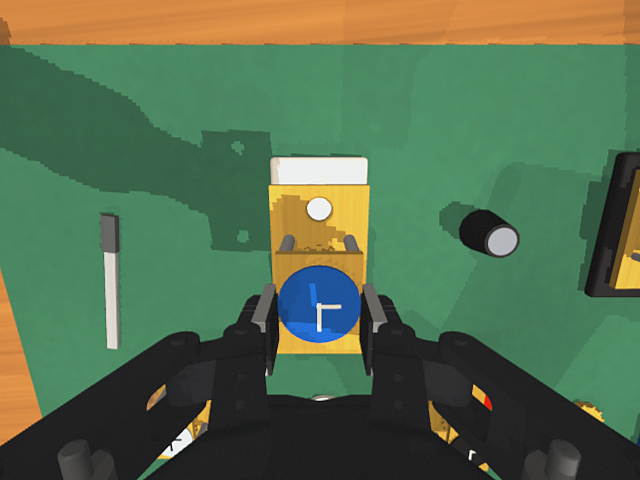

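Call:
drive_tool --steps '[0.018, 0.008, 0, 0, 0, 0, 1, 0.0344, 0.0163, 0, 0, 0, 0, 1, 0.0344, 0.0163, 0, 0, 0, 0, 1, 0.0344, 0.0163, 0, 0, 0, 0, 1, 0.0344, 0.0163, 0, 0, 0, 0, 1, 0.0344, 0.0163, 0, 0, 0, 0, 1, 0.0344, 0.0163, 0, 0, 0, 0, 1, 0.0344, 0.0163, 0, 0, 0, 0, 1]'

```text
clock: 10.43
eef_pos: [0.5888, 0.1374, 0.1891]
tool_rot: [0.738, 0.675, -0.002, -0.001]
ft_force: [0.1, 0.3, -2.6]
grip_width: 0.0347
```

Call:
drive_tool --steps '[0.0344, 0.0163, 0, 0, 0, 0, 1, 0.0264, 0.0127, 0, 0, 0, 0, 1, 0.016, 0.008, 0, 0, 0, 0, 1, 0.01, 0.0045, 0, 0, 0, 0, 1, 0, 0, 0, 0, 0, 0, 1, 0, 0, 0, 0, 0, 0, 1, 0, 0, 0, 0, 0, 0, 1]'

```text
clock: 11.02
eef_pos: [0.6374, 0.2177, 0.1899]
tool_rot: [0.738, 0.675, -0.002, -0.001]
ft_force: [0.0, -0.0, -2.5]
grip_width: 0.0345
```

```bash
python3 - <<'E'
from h import *
o=bot.get_obs();p,d,m=snap('wrist','w9'); plan(.637,.218,.19,85)
z=o['eef_pos'][2]-.0963+.006
print('hole',ray(m,319,208,z),'tcp',o['eef_pos'])
E
```

```text
t 11.07 pos [0.6376 0.2174 0.1906] yaw 84.86 tilt [ 0.  0. -1.] | turn z -0.14 shift [ 0.0005 -0.0006  0.0006] rows 1 each [ 0.0005 -0.0006  0.0006] w 0.0343 F [ 0.5 -0.3 -1.8]
hole [0.59591564 0.2201938  0.09964939] tcp [0.63737853 0.21768071 0.18994939]
```

View pics/w9.png

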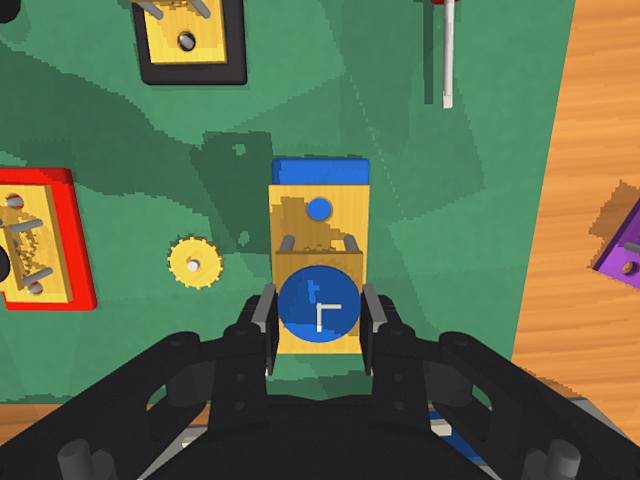

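```bash
python3 - <<'E'
from h import *
_,_,m=load('w9'); print('edge w9',ray(m,274,160,.012),ray(m,369,158.5,.012))
_,_,m=load('w2'); print('w2 holder',[ray(m,*q,.012)[:2].round(4) for q in((270,172),(369,172),(367,322),(274,322))]); print(' hole on seated plate',ray(m,319,206,.018),'(white mov)')
p,_,_=load('w2');c=cv2.resize(p[160:330,250:390],None,fx=4,fy=3.5,interpolation=cv2.INTER_CUBIC);cv2.imwrite('pics/w2c.png',cv2.cvtColor(c,cv2.COLOR_RGB2BGR))
p,_,_=load('w9');c=cv2.resize(p[140:360,250:390],None,fx=4,fy=2.7*1,interpolation=cv2.INTER_CUBIC);cv2.imwrite('pics/w9c.png',cv2.cvtColor(c,cv2.COLOR_RGB2BGR))
E
```

```text
edge w9 [0.57368807 0.18953047 0.012     ] [0.57874816 0.2577436  0.012     ]
w2 holder [array([0.5732, 0.1898]), array([0.5788, 0.2569]), array([0.692 , 0.2503]), array([0.6861, 0.1789])]
 hole on seated plate [0.59819369 0.22117837 0.018     ] (white mov)
```

View pics/w2c.png

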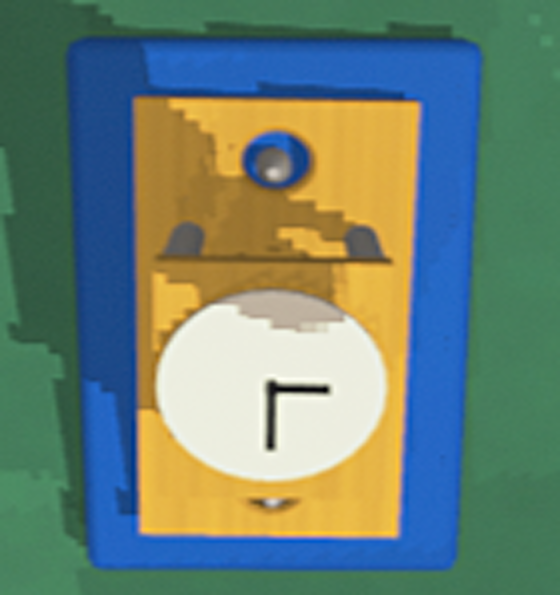

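View pics/w9c.png

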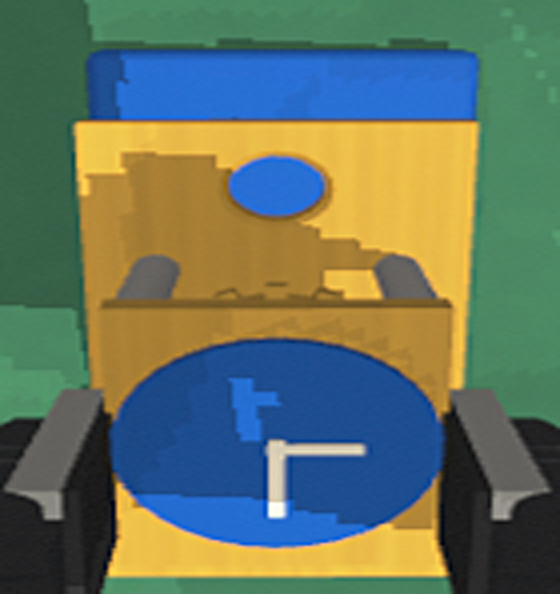

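```bash
python3 - <<'E'
from h import *
_,d,m=load('w9'); 
R=cv2.Rodrigues(m['rvec'])[0];t=m['tvec'];K=m['mtx']
def w(u,v,D): return R.T@(np.linalg.inv(K)@np.array([u,v,1])*D-t)
for u,v in((290,200),(350,200),(350,230),(290,350),(345,348),(320,300),(310,170)): print(u,v,d[v,u],w(u,v,d[v,u]).round(4))
for z in(.095,.0995,.104): print(z,ray(m,319.5,209.3,z).round(4),'edge',ray(m,269,185.2,z).round(4),ray(m,369.5,185.2,z).round(4), 'far',ray(m,279,353.5,z)[:2].round(4),ray(m,361,353.5,z)[:2].round(4))
E
```

```text
290 200 0.16121162 [0.5909 0.2066 0.099 ]
350 200 0.1607605 [0.5934 0.2354 0.0994]
350 230 0.16479827 [0.6082 0.2344 0.0994]
290 350 0.1841862 [0.6735 0.1972 0.0987]
345 348 0.14749368 [0.6537 0.2266 0.1305]
320 300 0.13913101 [0.6287 0.2177 0.1324]
310 170 0.24344063 [0.5831 0.2147 0.0111]
0.095 [0.5974 0.2203 0.095 ] edge [0.5833 0.1968 0.095 ] [0.5877 0.2457 0.095 ] far [0.6776 0.1901] [0.6817 0.2364]
0.0995 [0.5966 0.2204 0.0995] edge [0.5829 0.1975 0.0995] [0.5872 0.2451 0.0995] far [0.6746 0.191 ] [0.6786 0.236 ]
0.104 [0.5958 0.2204 0.104 ] edge [0.5825 0.1982 0.104 ] [0.5866 0.2444 0.104 ] far [0.6716 0.1919] [0.6755 0.2356]
```

Measured against the holder in the same view, the held plate is off by about 1.7 mm in x and 1.4 mm in y. I'll correct that and lower it.

Call:
drive_tool --steps '[0.0015, 0.0015, 0.02, 0, 0, 0, 1, 0, 0, 0.025, 0, 0, 0, 1, 0, 0, 0.012, 0, 0, 0, 1, 0, 0, 0.008, 0, 0, 0, 1, 0, 0, 0.006, 0, 0, 0, 1, 0, 0, 0, 0, 0, 0, 1, 0, 0, 0, 0, 0, 0, 1]'

```text
clock: 11.65
eef_pos: [0.6404, 0.2199, 0.1214]
tool_rot: [0.738, 0.675, 0.0, 0.0]
ft_force: [0.9, 0.3, -2.3]
grip_width: 0.0343
```

Call:
drive_tool --steps '[0, 0, 0.004, 0, 0, 0, 1, 0, 0, 0.003, 0, 0, 0, 1, 0, 0, 0.002, 0, 0, 0, 1, 0, 0, 0, 0, 0, 0, 1, 0, 0, 0, 0, 0, 0, 1]'

```text
clock: 12.07
eef_pos: [0.64, 0.2201, 0.1118]
tool_rot: [0.738, 0.675, -0.0, -0.0]
ft_force: [1.1, 0.4, -2.0]
grip_width: 0.0344
```

No contact force, and the plate is already below the pin tips. I'll finish the lowering.

Call:
drive_tool --steps '[0, 0, 0.002, 0, 0, 0, 1, 0, 0, 0.0015, 0, 0, 0, 1, 0, 0, 0.001, 0, 0, 0, 1, 0, 0, 0, 0, 0, 0, 1, 0, 0, 0, 0, 0, 0, 1]'

```text
clock: 12.48
eef_pos: [0.6402, 0.2201, 0.1084]
tool_rot: [0.738, 0.675, 0.001, 0.0]
ft_force: [-2.1, -0.4, 5.1]
grip_width: 0.0347
```

Contact at 0.1084, where the seated height is 0.1083. I'll release and rise.

Call:
drive_tool --steps '[0, 0, 0, 0, 0, 0, -1, 0, 0, 0, 0, 0, 0, -1, 0, 0, 0, 0, 0, 0, -1, 0, 0, 0, 0, 0, 0, -1, 0, 0, -0.01, 0, 0, 0, -1, 0, 0, -0.025, 0, 0, 0, -1, 0, 0, -0.035, 0, 0, 0, -1, 0, 0, 0, 0, 0, 0, -1]'

```text
clock: 13.15
eef_pos: [0.6434, 0.2212, 0.1858]
tool_rot: [0.738, 0.675, 0.006, 0.003]
ft_force: [0.8, 0.8, 2.3]
grip_width: 0.0856
```

```bash
python3 - <<'E'
from h import *
p,d,m=snap('wrist','w10'); plan(.5908+.007,-.2448,.18,85)
c=cv2.resize(p[150:340,240:400],None,fx=3,fy=3,interpolation=cv2.INTER_CUBIC);cv2.imwrite('pics/w10c.png',cv2.cvtColor(c,cv2.COLOR_RGB2BGR))
E
```

```text
t 13.2 pos [0.6428 0.221  0.1834] yaw 84.92 tilt [ 0.  0. -1.] | turn z -0.08 shift [-0.4679 -0.0043  0.0034] rows 12 each [-0.039  -0.0004  0.0003] w 0.0853 F [ 0.2 -0.8  0.3]
```

View pics/w10c.png

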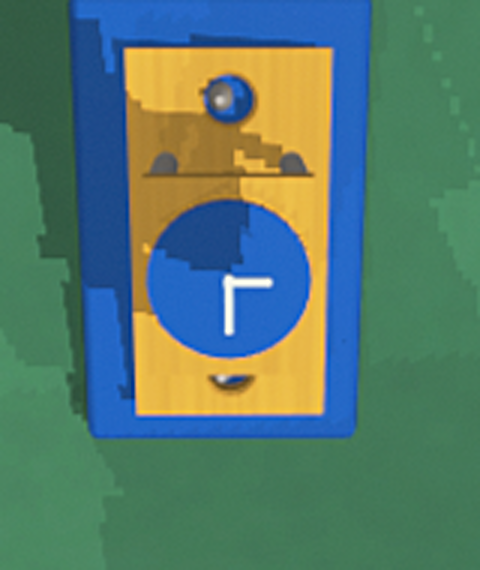

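Blue is seated with both pins in the holes. Next is white, from the pad.

Call:
drive_tool --steps '[-0.02, 0, 0, 0, 0, 0, -1, -0.039, -0.0004, 0, 0, 0, 0, -1, -0.039, -0.0004, 0, 0, 0, 0, -1, -0.039, -0.0004, 0, 0, 0, 0, -1, -0.039, -0.0004, 0, 0, 0, 0, -1, -0.039, -0.0004, 0, 0, 0, 0, -1, -0.039, -0.0004, 0, 0, 0, 0, -1, -0.039, -0.0004, 0, 0, 0, 0, -1]'

```text
clock: 13.87
eef_pos: [0.6107, -0.0733, 0.1773]
tool_rot: [0.738, 0.675, -0.0, -0.0]
ft_force: [1.4, -0.4, 1.1]
grip_width: 0.0859
```

Call:
drive_tool --steps '[-0.039, -0.0004, 0, 0, 0, 0, -1, -0.039, -0.0004, 0, 0, 0, 0, -1, -0.039, -0.0004, 0, 0, 0, 0, -1, -0.038, -0.0004, 0, 0, 0, 0, -1, -0.019, 0, 0, 0, 0, 0, -1, 0, 0, 0, 0, 0, 0, -1, 0, 0, 0, 0, 0, 0, -1]'

```text
clock: 14.45
eef_pos: [0.5937, -0.246, 0.1769]
tool_rot: [0.739, 0.674, 0.0, -0.0]
ft_force: [0.1, 0.8, 0.2]
grip_width: 0.0854
```

```bash
python3 - <<'E'
from h import *
p,d,m=snap('wrist','w11'); plan(.5955,-.2447,.104,85)
E
```

```text
t 14.5 pos [ 0.594  -0.2447  0.1769] yaw 84.88 tilt [ 0.  0. -1.] | turn z -0.12 shift [0.0001 0.0015 0.0729] rows 2 each [0.0001 0.0007 0.0365] w 0.0856 F [0.1 0.5 0.9]
```

View pics/w11.png

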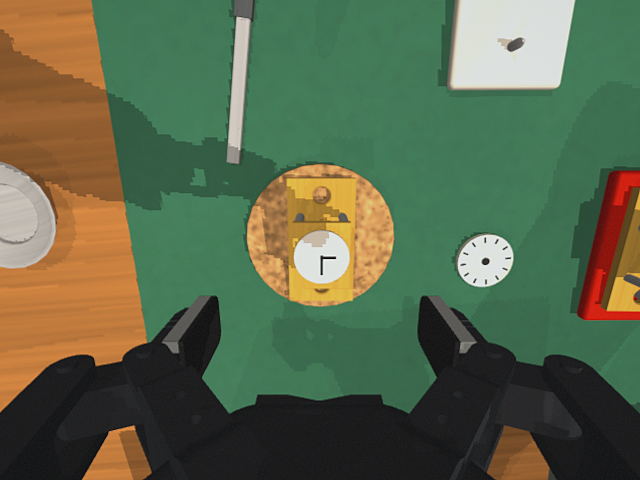

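White's dial is at (321,257), aligned. I'll go down, grip and lift.

Call:
drive_tool --steps '[0.0005, 0.0005, 0.025, 0, 0, 0, -1, 0, 0.001, 0.025, 0, 0, 0, -1, 0, 0, 0.0225, 0, 0, 0, -1, 0, 0, 0, 0, 0, 0, -1, 0, 0, 0, 0, 0, 0, 1, 0, 0, 0, 0, 0, 0, 1, 0, 0, 0, 0, 0, 0, 1, 0, 0, 0, 0, 0, 0, 1]'

```text
clock: 15.17
eef_pos: [0.5971, -0.2444, 0.1069]
tool_rot: [0.738, 0.675, 0.001, 0.002]
ft_force: [-0.7, 0.1, -0.3]
grip_width: 0.0386
```

Call:
drive_tool --steps '[0, 0, 0, 0, 0, 0, 1, 0, 0, 0, 0, 0, 0, 1, 0, 0, 0, 0, 0, 0, 1, 0, 0, 0, 0, 0, 0, 1]'

```text
clock: 15.5
eef_pos: [0.5972, -0.2448, 0.1072]
tool_rot: [0.738, 0.675, 0.001, 0.002]
ft_force: [0.6, 1.2, 5.4]
grip_width: 0.0344
```

Call:
drive_tool --steps '[0, 0, -0.01, 0, 0, 0, 1, 0, 0, -0.015, 0, 0, 0, 1, 0, 0, -0.02, 0, 0, 0, 1, 0, 0, -0.025, 0, 0, 0, 1, 0, 0, -0.015, 0, 0, 0, 1, 0, 0, 0, 0, 0, 0, 1, 0, 0, 0, 0, 0, 0, 1]'

```text
clock: 16.08
eef_pos: [0.5962, -0.2446, 0.1907]
tool_rot: [0.738, 0.675, 0.0, 0.001]
ft_force: [0.4, 0.2, -2.8]
grip_width: 0.0344
```

```bash
python3 - <<'E'
from h import *
plan(.4415+.007,-.1098,.19,85)
E
```

```text
t 16.08 pos [ 0.5962 -0.2446  0.1907] yaw 84.91 tilt [ 0.  0. -1.] | turn z -0.09 shift [ 0.1215 -0.1589  0.0007] rows 5 each [ 0.0243 -0.0318  0.0001] w 0.0344 F [ 0.4  0.2 -2.8]
```

Call:
drive_tool --steps '[0.0122, -0.0159, 0, 0, 0, 0, 1, 0.0243, -0.0318, 0, 0, 0, 0, 1, 0.0243, -0.0318, 0, 0, 0, 0, 1, 0.0243, -0.0318, 0, 0, 0, 0, 1, 0.0243, -0.0318, 0, 0, 0, 0, 1, 0.0121, -0.0158, 0, 0, 0, 0, 1, 0, 0, 0, 0, 0, 0, 1, 0, 0, 0, 0, 0, 0, 1]'

```text
clock: 16.75
eef_pos: [0.4466, -0.1084, 0.1886]
tool_rot: [0.737, 0.676, -0.001, -0.001]
ft_force: [0.3, -0.2, -2.8]
grip_width: 0.0341
```

Call:
drive_tool --steps '[0, 0, 0, 0, 0, 0, 1, 0, 0, 0, 0, 0, 0, 1]'

```text
clock: 16.92
eef_pos: [0.4491, -0.1099, 0.1894]
tool_rot: [0.738, 0.675, -0.0, 0.0]
ft_force: [-0.3, -0.3, -1.7]
grip_width: 0.0342
```

```bash
python3 - <<'E'
from h import *
p,d,m=snap('wrist','w12'); plan(.4485,-.1098,.19,85)
c=cv2.resize(p[140:370,250:390],None,fx=4,fy=2.5,interpolation=cv2.INTER_CUBIC);cv2.imwrite('pics/w12c.png',cv2.cvtColor(c,cv2.COLOR_RGB2BGR))
E
```

```text
t 16.97 pos [ 0.4491 -0.1099  0.1894] yaw 84.88 tilt [ 0.  0. -1.] | turn z -0.12 shift [ 0.0001 -0.0006 -0.0006] rows 1 each [ 0.0001 -0.0006 -0.0006] w 0.0349 F [ 0.1  0.4 -2.3]
```

View pics/w12c.png

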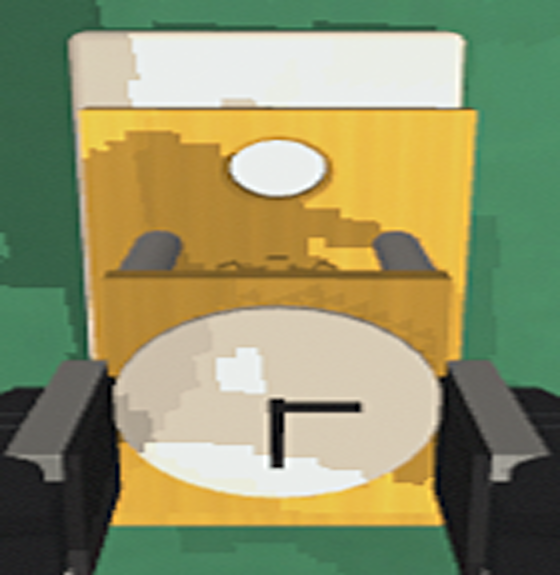

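```bash
cat > meas.py <<'E'
from h import *
def held(f,crop,rel,z,plate,hole,edge):
    _,d,m=load(f); u0,v0,sx,sy=crop
    c=lambda q:(u0+q[0]/sx,v0+q[1]/sy); zt=z-rel+.006
    w=np.array([ray(m,*c(q),zt)[:2] for q in plate]); h=ray(m,*c(hole),zt)[:2]
    a=np.radians(-5); ax=np.array([np.cos(a),np.sin(a)])
    e=np.array([ray(m,*c(q),.012)[:2] for q in edge])
    print('plate mean',w.mean(0).round(4),'hole-based',(h+.034*ax).round(4),'holder from near edge',(e.mean(0)+.058*ax).round(4),'edge yaw',np.degrees(np.arctan2(*(e[1]-e[0])[::-1])).round(1)-90)
def holder(f,cs,z=.012):
    _,d,m=load(f); w=np.array([ray(m,*q,z)[:2] for q in cs]); print('holder',w.mean(0).round(4),w.round(4).tolist())
E
python3 - <<'E'
from meas import *
held('w12',(250,140,4,2.5),.0992,.1894,[(77,108),(478,110),(440,526),(114,526)],(278,167),[(70,34),(464,34)])
holder('w7',[(264,169),(368,169),(361,320),(271,320)])
E
```

```text
plate mean [ 0.4426 -0.1101] hole-based [ 0.4417 -0.1099] holder from near edge [ 0.4421 -0.1117] edge yaw -5.099999999999994
holder [ 0.4411 -0.1116] [[0.3809, -0.1418], [0.3871, -0.0712], [0.5013, -0.082], [0.4952, -0.1516]]
```

The held plate is at (.442,-.110) and the holder at (.4417,-.1112), so a 1 mm y correction before lowering.

Call:
drive_tool --steps '[-0.001, 0, 0.02, 0, 0, 0, 1, 0, 0, 0.025, 0, 0, 0, 1, 0, 0, 0.012, 0, 0, 0, 1, 0, 0, 0.007, 0, 0, 0, 1, 0, 0, 0.005, 0, 0, 0, 1, 0, 0, 0.003, 0, 0, 0, 1, 0, 0, 0, 0, 0, 0, 1, 0, 0, 0, 0, 0, 0, 1]'

```text
clock: 17.63
eef_pos: [0.4489, -0.1105, 0.1183]
tool_rot: [0.738, 0.675, 0.0, 0.0]
ft_force: [0.4, -0.4, -2.1]
grip_width: 0.0342
```

Call:
drive_tool --steps '[0, 0, 0.003, 0, 0, 0, 1, 0, 0, 0.002, 0, 0, 0, 1, 0, 0, 0.001, 0, 0, 0, 1, 0, 0, 0, 0, 0, 0, 1, 0, 0, 0, 0, 0, 0, 1]'

```text
clock: 18.05
eef_pos: [0.4483, -0.1103, 0.1119]
tool_rot: [0.738, 0.675, 0.0, 0.0]
ft_force: [-1.2, -0.4, -2.5]
grip_width: 0.0344
```

Call:
drive_tool --steps '[0, 0, 0.001, 0, 0, 0, 1, 0, 0, 0.0005, 0, 0, 0, 1, 0, 0, 0, 0, 0, 0, 1, 0, 0, 0, 0, 0, 0, 1]'

```text
clock: 18.38
eef_pos: [0.4485, -0.1103, 0.1111]
tool_rot: [0.738, 0.675, 0.0, 0.0]
ft_force: [-2.3, 0.8, 6.0]
grip_width: 0.0345
```

Seated contact at .1111, against .1112 expected. I'll release and rise.

Call:
drive_tool --steps '[0, 0, 0, 0, 0, 0, -1, 0, 0, 0, 0, 0, 0, -1, 0, 0, 0, 0, 0, 0, -1, 0, 0, 0, 0, 0, 0, -1, 0, 0, -0.01, 0, 0, 0, -1, 0, 0, -0.025, 0, 0, 0, -1, 0, 0, -0.035, 0, 0, 0, -1, 0, 0, 0, 0, 0, 0, -1]'

```text
clock: 19.05
eef_pos: [0.4516, -0.1111, 0.1857]
tool_rot: [0.738, 0.675, 0.003, 0.004]
ft_force: [1.6, -0.1, 0.2]
grip_width: 0.0851
```

```bash
python3 - <<'E'
from h import *
p,d,m=snap('wrist','w13'); plan(.6199+.0055,-.0052,.18,85)
E
```

```text
t 19.1 pos [ 0.4508 -0.1109  0.1836] yaw 84.92 tilt [ 0.  0. -1.] | turn z -0.08 shift [0.1205 0.1647 0.0036] rows 6 each [0.0201 0.0274 0.0006] w 0.0849 F [ 0.2  0.4 -0.2]
```

View pics/w13.png

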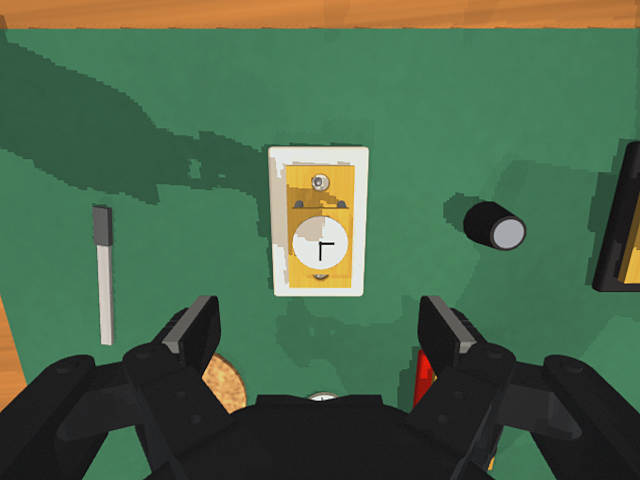

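White is seated on the white holder, with a pin visible in its hole at (320,182). Next is black, from the red holder to the pad.

Call:
drive_tool --steps '[0.0201, 0.0274, 0.0006, 0, 0, 0, -1, 0.0201, 0.0274, 0.0006, 0, 0, 0, -1, 0.0201, 0.0274, 0.0006, 0, 0, 0, -1, 0.0201, 0.0274, 0.0006, 0, 0, 0, -1, 0.0201, 0.0274, 0.0006, 0, 0, 0, -1, 0.0201, 0.0274, 0.0006, 0, 0, 0, -1, 0, 0, 0, 0, 0, 0, -1, 0, 0, 0, 0, 0, 0, -1]'

```text
clock: 19.77
eef_pos: [0.6232, -0.0035, 0.1745]
tool_rot: [0.737, 0.676, -0.001, -0.001]
ft_force: [-1.1, -0.4, -0.9]
grip_width: 0.0852
```

```bash
python3 - <<'E'
from h import *
p,d,m=snap('wrist','w14'); plan(.6199+.0055,-.0052,.107,85)
E
```

```text
t 19.82 pos [ 0.6221 -0.0043  0.1748] yaw 84.98 tilt [ 0.  0. -1.] | turn z -0.02 shift [-0.0006  0.0034  0.0678] rows 2 each [-0.0003  0.0017  0.0339] w 0.0849 F [ 0.1 -0.5 -0.2]
```

View pics/w14.png

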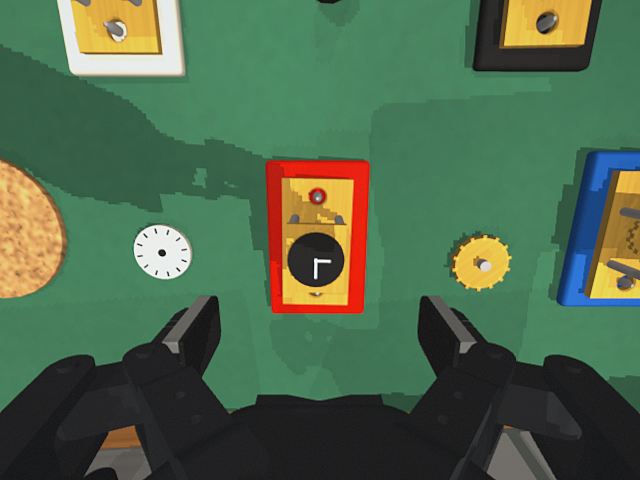

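The red holder is at (318,236) and the black dial at (316,259). I'll grip and lift.

Call:
drive_tool --steps '[-0.001, 0.001, 0.025, 0, 0, 0, -1, 0, 0.001, 0.025, 0, 0, 0, -1, 0, 0, 0.018, 0, 0, 0, -1, 0, 0, 0, 0, 0, 0, -1, 0, 0, 0, 0, 0, 0, 1, 0, 0, 0, 0, 0, 0, 1, 0, 0, 0, 0, 0, 0, 1, 0, 0, 0, 0, 0, 0, 1]'

```text
clock: 20.48
eef_pos: [0.6255, -0.0061, 0.1106]
tool_rot: [0.738, 0.675, 0.001, 0.001]
ft_force: [-0.5, -0.1, 0.4]
grip_width: 0.0389
```

Call:
drive_tool --steps '[0, 0, 0, 0, 0, 0, 1, 0, 0, 0, 0, 0, 0, 1, 0, 0, 0, 0, 0, 0, 1, 0, 0, 0, 0, 0, 0, 1]'

```text
clock: 20.82
eef_pos: [0.6258, -0.0059, 0.1109]
tool_rot: [0.738, 0.675, 0.001, 0.001]
ft_force: [-0.9, -0.5, 6.9]
grip_width: 0.0345
```

Call:
drive_tool --steps '[0, 0, -0.01, 0, 0, 0, 1, 0, 0, -0.015, 0, 0, 0, 1, 0, 0, -0.02, 0, 0, 0, 1, 0, 0, -0.025, 0, 0, 0, 1, 0, 0, 0, 0, 0, 0, 1, 0, 0, 0, 0, 0, 0, 1, 0, 0, 0, 0, 0, 0, 1]'

```text
clock: 21.4
eef_pos: [0.624, -0.0059, 0.178]
tool_rot: [0.738, 0.675, -0.001, -0.0]
ft_force: [-0.1, -0.0, -2.9]
grip_width: 0.0344
```

```bash
python3 - <<'E'
from h import *
plan(.5965,-.2447,.18,85)
E
```

```text
t 21.4 pos [ 0.624  -0.0059  0.178 ] yaw 84.93 tilt [ 0.  0. -1.] | turn z -0.07 shift [-0.2403 -0.0066 -0.002 ] rows 7 each [-0.0343 -0.0009 -0.0003] w 0.0344 F [-0.1 -0.  -2.9]
```

Call:
drive_tool --steps '[-0.0172, -0.0005, 0, 0, 0, 0, 1, -0.0343, -0.0009, 0, 0, 0, 0, 1, -0.0343, -0.0009, 0, 0, 0, 0, 1, -0.0343, -0.0009, 0, 0, 0, 0, 1, -0.0343, -0.0009, 0, 0, 0, 0, 1, -0.0343, -0.0009, 0, 0, 0, 0, 1, -0.0343, -0.0009, 0, 0, 0, 0, 1, -0.0172, -0.0005, 0, 0, 0, 0, 1]'

```text
clock: 22.07
eef_pos: [0.595, -0.2483, 0.1763]
tool_rot: [0.739, 0.674, -0.002, -0.001]
ft_force: [1.0, -0.0, -1.6]
grip_width: 0.0345
```

Call:
drive_tool --steps '[0, 0, 0, 0, 0, 0, 1, 0, 0, 0, 0, 0, 0, 1, 0, 0, 0.025, 0, 0, 0, 1, 0, 0, 0.025, 0, 0, 0, 1, 0, 0, 0.01, 0, 0, 0, 1, 0, 0, 0.005, 0, 0, 0, 1, 0, 0, 0, 0, 0, 0, 1, 0, 0, 0, 0, 0, 0, 1]'

```text
clock: 22.73
eef_pos: [0.5975, -0.244, 0.1141]
tool_rot: [0.737, 0.675, 0.0, 0.0]
ft_force: [0.5, -0.1, -2.3]
grip_width: 0.0345
```

Call:
drive_tool --steps '[0, 0, 0.003, 0, 0, 0, 1, 0, 0, 0.002, 0, 0, 0, 1, 0, 0, 0.002, 0, 0, 0, 1, 0, 0, 0.001, 0, 0, 0, 1, 0, 0, 0, 0, 0, 0, 1, 0, 0, 0, 0, 0, 0, 1]'

```text
clock: 23.23
eef_pos: [0.5974, -0.2448, 0.1069]
tool_rot: [0.738, 0.675, 0.0, 0.001]
ft_force: [-1.1, -0.1, 4.7]
grip_width: 0.0343
```

Call:
drive_tool --steps '[0, 0, 0, 0, 0, 0, -1, 0, 0, 0, 0, 0, 0, -1, 0, 0, 0, 0, 0, 0, -1, 0, 0, 0, 0, 0, 0, -1, 0, 0, -0.01, 0, 0, 0, -1, 0, 0, -0.025, 0, 0, 0, -1, 0, 0, -0.035, 0, 0, 0, -1, 0, 0, 0, 0, 0, 0, -1]'

```text
clock: 23.9
eef_pos: [0.6003, -0.2459, 0.1838]
tool_rot: [0.738, 0.675, 0.003, 0.006]
ft_force: [1.1, -0.3, 1.2]
grip_width: 0.0853
```

```bash
python3 - <<'E'
from h import *
p,d,m=snap('wrist','w15'); plan(.4606+.006,.1452,.18,85)
E
```

```text
t 23.95 pos [ 0.5997 -0.2457  0.1814] yaw 84.93 tilt [ 0.  0. -1.] | turn z -0.07 shift [ 0.3778 -0.1667  0.0014] rows 11 each [ 0.0343 -0.0152  0.0001] w 0.0857 F [ 0.4 -0.9  0.3]
```

View pics/w15.png

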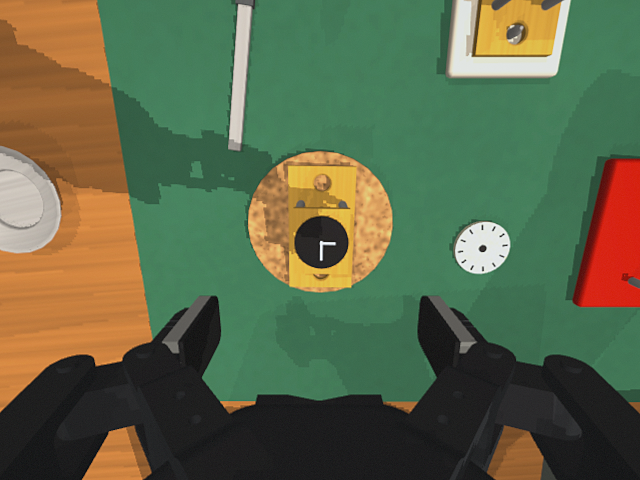

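Black is standing on the pad. Now I pick red from the black holder.

Call:
drive_tool --steps '[0.0172, -0.0076, 0, 0, 0, 0, -1, 0.0343, -0.0152, 0, 0, 0, 0, -1, 0.0343, -0.0152, 0, 0, 0, 0, -1, 0.0343, -0.0152, 0, 0, 0, 0, -1, 0.0343, -0.0152, 0, 0, 0, 0, -1, 0.0343, -0.0152, 0, 0, 0, 0, -1, 0.0343, -0.0152, 0, 0, 0, 0, -1, 0.0343, -0.0152, 0, 0, 0, 0, -1]'

```text
clock: 24.62
eef_pos: [0.5051, 0.0233, 0.1757]
tool_rot: [0.738, 0.675, -0.0, -0.0]
ft_force: [-0.0, 0.4, 0.1]
grip_width: 0.0854
```

Call:
drive_tool --steps '[0.0343, -0.0152, 0, 0, 0, 0, -1, 0.0343, -0.0152, 0, 0, 0, 0, -1, 0.0343, -0.0152, 0, 0, 0, 0, -1, 0.0171, -0.0075, 0, 0, 0, 0, -1, 0, 0, 0, 0, 0, 0, -1, 0, 0, 0, 0, 0, 0, -1, 0, 0, 0, 0, 0, 0, -1]'

```text
clock: 25.2
eef_pos: [0.464, 0.1456, 0.1757]
tool_rot: [0.738, 0.675, -0.0, 0.0]
ft_force: [-0.4, -0.2, -0.0]
grip_width: 0.0859
```

```bash
python3 - <<'E'
from h import *
p,d,m=snap('wrist','w16'); plan(.4606+.006,.1452,.107,85)
E
```

```text
t 25.25 pos [0.4642 0.1452 0.1757] yaw 84.86 tilt [ 0.  0. -1.] | turn z -0.14 shift [0.0002 0.0024 0.0687] rows 2 each [0.0001 0.0012 0.0343] w 0.0852 F [ 0.2 -0.2  0.6]
```

View pics/w16.png

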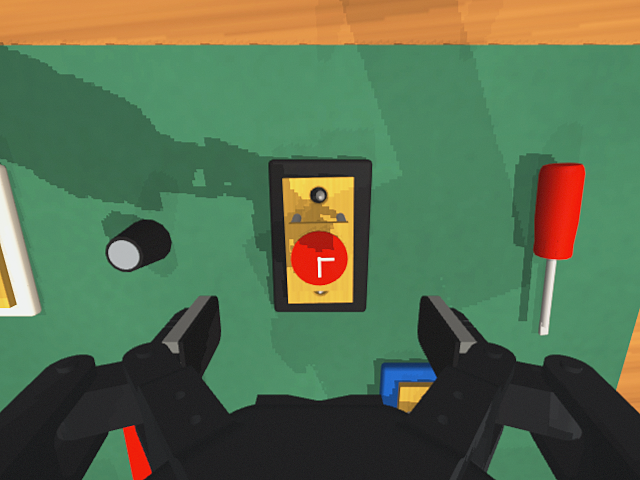

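The black holder is at (320,235) and the red dial at (320,258), aligned. I'll grip and lift.

Call:
drive_tool --steps '[0, 0.001, 0.025, 0, 0, 0, -1, 0, 0.001, 0.025, 0, 0, 0, -1, 0, 0, 0.0185, 0, 0, 0, -1, 0, 0, 0, 0, 0, 0, -1, 0, 0, 0, 0, 0, 0, 1, 0, 0, 0, 0, 0, 0, 1, 0, 0, 0, 0, 0, 0, 1, 0, 0, 0, 0, 0, 0, 1]'

```text
clock: 25.92
eef_pos: [0.467, 0.1459, 0.1086]
tool_rot: [0.738, 0.675, 0.001, 0.001]
ft_force: [-0.5, 0.5, -0.1]
grip_width: 0.0386
```

Call:
drive_tool --steps '[0, 0, 0, 0, 0, 0, 1, 0, 0, 0, 0, 0, 0, 1, 0, 0, 0, 0, 0, 0, 1, 0, 0, 0, 0, 0, 0, 1]'

```text
clock: 26.25
eef_pos: [0.4672, 0.146, 0.1089]
tool_rot: [0.738, 0.675, 0.002, 0.001]
ft_force: [0.3, -1.6, 6.1]
grip_width: 0.0349
```

Call:
drive_tool --steps '[0, 0, -0.01, 0, 0, 0, 1, 0, 0, -0.015, 0, 0, 0, 1, 0, 0, -0.02, 0, 0, 0, 1, 0, 0, -0.025, 0, 0, 0, 1, 0, 0, -0.01, 0, 0, 0, 1, 0, 0, 0, 0, 0, 0, 1, 0, 0, 0, 0, 0, 0, 1]'

```text
clock: 26.83
eef_pos: [0.4659, 0.1459, 0.1873]
tool_rot: [0.738, 0.675, 0.0, 0.0]
ft_force: [-0.6, -0.0, -3.8]
grip_width: 0.0346
```

```bash
python3 - <<'E'
from h import *
plan(.619+.0065,-.0042,.19,85)
from meas import holder
holder('w14',[(267,162),(370,160),(364,314),(272,314)])
holder('w16',[(269,160),(372,160),(366,311),(275,311)])
E
```

```text
t 26.83 pos [0.4659 0.1459 0.1873] yaw 84.93 tilt [ 0.  0. -1.] | turn z -0.07 shift [-0.1356  0.1721 -0.0027] rows 6 each [-0.0226  0.0287 -0.0004] w 0.0346 F [-0.6 -0.  -3.8]
holder [ 0.6196 -0.0048] [[0.5602, -0.0344], [0.5649, 0.0351], [0.6797, 0.0253], [0.6736, -0.0452]]
holder [0.4598 0.1461] [[0.4002, 0.1162], [0.4064, 0.1858], [0.5193, 0.1761], [0.5131, 0.1061]]
```

Call:
drive_tool --steps '[-0.0113, 0.0143, 0, 0, 0, 0, 1, -0.0226, 0.0287, 0, 0, 0, 0, 1, -0.0226, 0.0287, 0, 0, 0, 0, 1, -0.0226, 0.0287, 0, 0, 0, 0, 1, -0.0226, 0.0287, 0, 0, 0, 0, 1, -0.0226, 0.0287, 0, 0, 0, 0, 1, -0.0113, 0.0143, 0, 0, 0, 0, 1, 0, 0, 0, 0, 0, 0, 1]'

```text
clock: 27.5
eef_pos: [0.6271, -0.008, 0.1842]
tool_rot: [0.739, 0.673, -0.001, -0.0]
ft_force: [0.9, 0.4, -2.9]
grip_width: 0.0345
```

Call:
drive_tool --steps '[0, 0, 0, 0, 0, 0, 1, 0, 0, 0, 0, 0, 0, 1, 0, 0, 0, 0, 0, 0, 1]'

```text
clock: 27.75
eef_pos: [0.624, -0.0035, 0.186]
tool_rot: [0.737, 0.676, -0.001, -0.001]
ft_force: [0.4, -0.4, -2.9]
grip_width: 0.0344
```

```bash
python3 - <<'E'
from h import *
p,d,m=snap('wrist','w17'); plan(.6255,-.0042,.19,85)
c=cv2.resize(p[140:370,250:390],None,fx=4,fy=2.5,interpolation=cv2.INTER_CUBIC);cv2.imwrite('pics/w17c.png',cv2.cvtColor(c,cv2.COLOR_RGB2BGR))
E
```

```text
t 27.8 pos [ 0.6242 -0.0034  0.1865] yaw 85.01 tilt [ 0.  0. -1.] | turn z 0.01 shift [-0.0007  0.0014 -0.0035] rows 1 each [-0.0007  0.0014 -0.0035] w 0.0345 F [-0.1 -0.8 -2.5]
```

View pics/w17c.png

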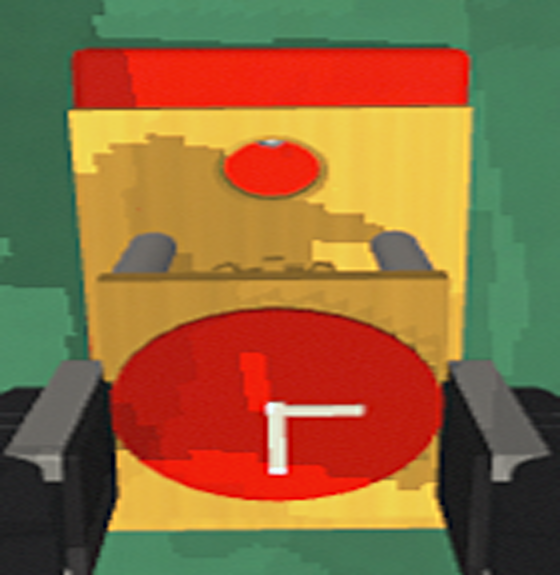

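```bash
python3 - <<'E'
from meas import *
held('w17',(250,140,4,2.5),.0969,.1865,[(68,110),(473,108),(442,529),(108,530)],(273,168),[(74,49),(469,50)])
_,_,m=load('w17'); c=lambda x,y:(250+x/4,140+y/2.5)
w=[ray(m,*c(*q),.0956)[:2] for q in[(68,110),(473,108),(442,529),(108,530)]]
print([np.degrees(np.arctan2(*(b-a)[::-1])).round(1) for a,b in((w[0],w[3]),(w[1],w[2]),(w[0],w[1]),(w[3],w[2]))])
E
```

```text
plate mean [ 0.6164 -0.0043] hole-based [ 0.616  -0.0042] holder from near edge [ 0.6207 -0.005 ] edge yaw -5.299999999999997
[np.float64(-4.0), np.float64(-5.4), np.float64(85.4), np.float64(85.3)]
```

Held (.616,-.004) against holder (.620,-.005): correct +3.6 mm in x, then lower.

Call:
drive_tool --steps '[-0.0009, 0.0036, 0.015, 0, 0, 0, 1, 0, 0, 0.025, 0, 0, 0, 1, 0, 0, 0.012, 0, 0, 0, 1, 0, 0, 0.008, 0, 0, 0, 1, 0, 0, 0.006, 0, 0, 0, 1, 0, 0, 0.003, 0, 0, 0, 1, 0, 0, 0, 0, 0, 0, 1, 0, 0, 0, 0, 0, 0, 1]'

```text
clock: 28.47
eef_pos: [0.6293, -0.0055, 0.119]
tool_rot: [0.738, 0.675, 0.001, 0.0]
ft_force: [0.3, -0.6, -2.5]
grip_width: 0.0348
```

Call:
drive_tool --steps '[0, 0, 0.003, 0, 0, 0, 1, 0, 0, 0.002, 0, 0, 0, 1, 0, 0, 0.001, 0, 0, 0, 1, 0, 0, 0, 0, 0, 0, 1, 0, 0, 0, 0, 0, 0, 1]'

```text
clock: 28.88
eef_pos: [0.6289, -0.0057, 0.1122]
tool_rot: [0.738, 0.675, 0.0, 0.0]
ft_force: [0.2, 0.9, -2.5]
grip_width: 0.0347
```

Call:
drive_tool --steps '[0, 0, 0.002, 0, 0, 0, 1, 0, 0, 0.0015, 0, 0, 0, 1, 0, 0, 0.0005, 0, 0, 0, 1, 0, 0, 0, 0, 0, 0, 1, 0, 0, 0, 0, 0, 0, 1]'

```text
clock: 29.3
eef_pos: [0.629, -0.0057, 0.109]
tool_rot: [0.738, 0.675, 0.0, 0.0]
ft_force: [-2.8, 0.4, 5.0]
grip_width: 0.0344
```

Home contact at .1090, against .1089 expected. I'll release.

Call:
drive_tool --steps '[0, 0, 0, 0, 0, 0, -1, 0, 0, 0, 0, 0, 0, -1, 0, 0, 0, 0, 0, 0, -1, 0, 0, 0, 0, 0, 0, -1, 0, 0, -0.01, 0, 0, 0, -1, 0, 0, -0.025, 0, 0, 0, -1, 0, 0, -0.035, 0, 0, 0, -1, 0, 0, 0, 0, 0, 0, -1]'

```text
clock: 29.97
eef_pos: [0.6325, -0.0057, 0.1861]
tool_rot: [0.738, 0.675, 0.005, 0.004]
ft_force: [1.9, -0.3, 2.3]
grip_width: 0.085
```

```bash
python3 - <<'E'
from h import *
p,d,m=snap('wrist','w18'); plan(.5970,-.2449,.18,85)
E
```

```text
t 30.02 pos [ 0.6318 -0.0057  0.1838] yaw 84.92 tilt [ 0.  0. -1.] | turn z -0.08 shift [-0.2413 -0.0138  0.0038] rows 7 each [-0.0345 -0.002   0.0005] w 0.0852 F [ 0.2  0.3 -0.3]
```

View pics/w18.png

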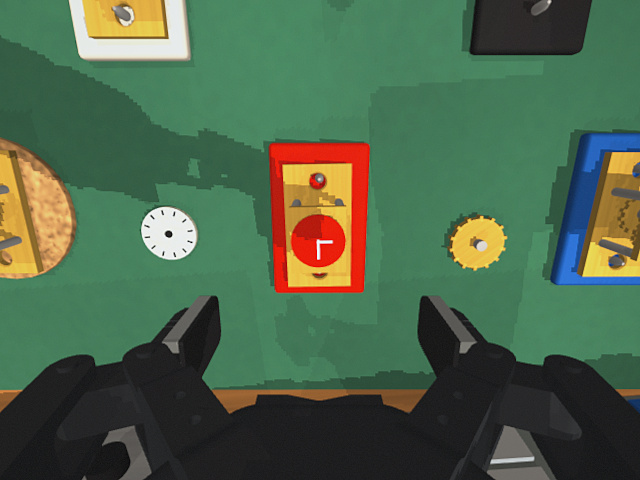

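Red is seated on the red holder. Last is black, from the pad to the black holder.

Call:
drive_tool --steps '[-0.0172, -0.001, 0, 0, 0, 0, -1, -0.0345, -0.002, 0.0005, 0, 0, 0, -1, -0.0345, -0.002, 0.0005, 0, 0, 0, -1, -0.0345, -0.002, 0.0005, 0, 0, 0, -1, -0.0345, -0.002, 0.0005, 0, 0, 0, -1, -0.0345, -0.002, 0.0005, 0, 0, 0, -1, -0.0345, -0.002, 0.0005, 0, 0, 0, -1, -0.0172, -0.001, 0, 0, 0, 0, -1]'

```text
clock: 30.68
eef_pos: [0.5923, -0.2488, 0.1749]
tool_rot: [0.739, 0.674, -0.001, 0.0]
ft_force: [0.4, -0.0, -0.7]
grip_width: 0.0855
```

Call:
drive_tool --steps '[0, 0, 0, 0, 0, 0, -1, 0, 0, 0, 0, 0, 0, -1, 0, 0, 0, 0, 0, 0, -1]'

```text
clock: 30.93
eef_pos: [0.5934, -0.2443, 0.175]
tool_rot: [0.738, 0.675, 0.0, -0.0]
ft_force: [-0.1, 0.3, 0.0]
grip_width: 0.0852
```

```bash
python3 - <<'E'
from h import *
p,d,m=snap('wrist','w19'); plan(.5974,-.2448,.104,85)
E
```

```text
t 30.98 pos [ 0.5936 -0.2438  0.175 ] yaw 84.99 tilt [ 0.  0. -1.] | turn z -0.01 shift [-0.0007  0.0039  0.071 ] rows 2 each [-0.0004  0.0019  0.0355] w 0.0856 F [-0.6  0.4  0.3]
```

View pics/w19.png

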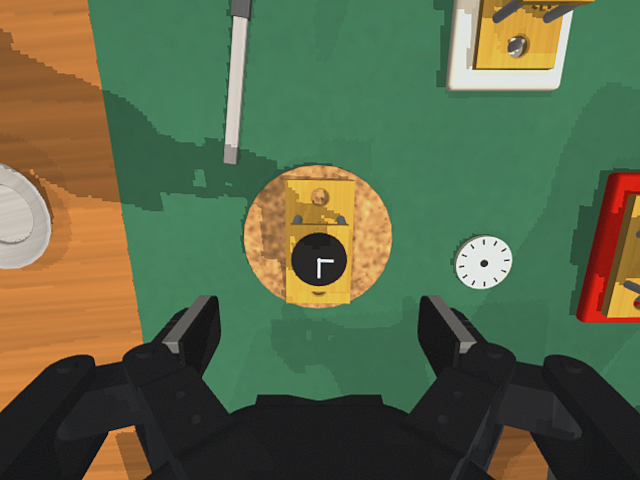

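The black dial is at (319,259), aligned.

Call:
drive_tool --steps '[-0.0005, 0.002, 0.025, 0, 0, 0, -1, 0, 0.0015, 0.025, 0, 0, 0, -1, 0, 0, 0.0205, 0, 0, 0, -1, 0, 0, 0, 0, 0, 0, -1, 0, 0, 0, 0, 0, 0, 1, 0, 0, 0, 0, 0, 0, 1, 0, 0, 0, 0, 0, 0, 1, 0, 0, 0, 0, 0, 0, 1]'

```text
clock: 31.65
eef_pos: [0.5982, -0.2458, 0.1067]
tool_rot: [0.738, 0.675, 0.001, 0.002]
ft_force: [0.1, 0.8, 0.5]
grip_width: 0.0384
```

Call:
drive_tool --steps '[0, 0, 0, 0, 0, 0, 1, 0, 0, 0, 0, 0, 0, 1, 0, 0, 0, 0, 0, 0, 1, 0, 0, 0, 0, 0, 0, 1]'

```text
clock: 31.98
eef_pos: [0.5982, -0.2461, 0.107]
tool_rot: [0.738, 0.675, 0.001, 0.002]
ft_force: [-0.3, 0.4, 6.4]
grip_width: 0.0345
```

Call:
drive_tool --steps '[0, 0, -0.01, 0, 0, 0, 1, 0, 0, -0.015, 0, 0, 0, 1, 0, 0, -0.02, 0, 0, 0, 1, 0, 0, -0.025, 0, 0, 0, 1, 0, 0, -0.015, 0, 0, 0, 1, 0, 0, 0, 0, 0, 0, 1, 0, 0, 0, 0, 0, 0, 1]'

```text
clock: 32.57
eef_pos: [0.5972, -0.2459, 0.1905]
tool_rot: [0.738, 0.675, 0.0, 0.001]
ft_force: [-0.9, 0.1, -2.9]
grip_width: 0.0343
```

```bash
python3 - <<'E'
from h import *
plan(.4605+.008,.1462,.19,85)
E
```

```text
t 32.57 pos [ 0.5972 -0.2459  0.1905] yaw 84.91 tilt [ 0.  0. -1.] | turn z -0.09 shift [ 0.3794 -0.1624  0.0005] rows 11 each [ 0.0345 -0.0148  0.    ] w 0.0343 F [-0.9  0.1 -2.9]
```

Call:
drive_tool --steps '[0.0172, -0.0074, 0, 0, 0, 0, 1, 0.0345, -0.0148, 0, 0, 0, 0, 1, 0.0345, -0.0148, 0, 0, 0, 0, 1, 0.0345, -0.0148, 0, 0, 0, 0, 1, 0.0345, -0.0148, 0, 0, 0, 0, 1, 0.0345, -0.0148, 0, 0, 0, 0, 1, 0.0345, -0.0148, 0, 0, 0, 0, 1, 0.0345, -0.0148, 0, 0, 0, 0, 1]'

```text
clock: 33.23
eef_pos: [0.507, 0.0232, 0.1877]
tool_rot: [0.738, 0.675, -0.002, -0.001]
ft_force: [1.1, -0.2, -2.9]
grip_width: 0.0341
```

Call:
drive_tool --steps '[0.0345, -0.0148, 0, 0, 0, 0, 1, 0.0345, -0.0148, 0, 0, 0, 0, 1, 0.0345, -0.0148, 0, 0, 0, 0, 1, 0.0172, -0.0074, 0, 0, 0, 0, 1, 0, 0, 0, 0, 0, 0, 1, 0, 0, 0, 0, 0, 0, 1, 0, 0, 0, 0, 0, 0, 1, 0, 0, 0, 0, 0, 0, 1]'

```text
clock: 33.9
eef_pos: [0.4683, 0.1456, 0.1889]
tool_rot: [0.738, 0.675, -0.001, -0.0]
ft_force: [0.4, 0.2, -1.8]
grip_width: 0.0344
```

```bash
python3 - <<'E'
from h import *
p,d,m=snap('wrist','w20'); plan(.4685,.1462,.19,85)
c=cv2.resize(p[140:370,250:390],None,fx=4,fy=2.5,interpolation=cv2.INTER_CUBIC);cv2.imwrite('pics/w20c.png',cv2.cvtColor(c,cv2.COLOR_RGB2BGR))
E
```

```text
t 33.95 pos [0.4684 0.1455 0.1891] yaw 84.81 tilt [ 0.  0. -1.] | turn z -0.19 shift [ 0.0007 -0.     -0.0009] rows 1 each [ 0.0007 -0.     -0.0009] w 0.0342 F [-0.6 -0.  -1.9]
```

View pics/w20c.png

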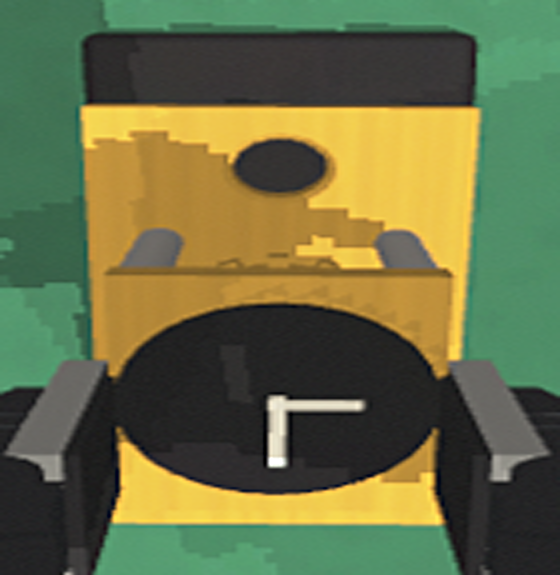

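```bash
python3 - <<'E'
from meas import *
held('w20',(250,140,4,2.5),.099,.1891,[(82,106),(480,107),(441,524),(113,524)],(281,166),[(83,34),(476,36)])
E
```

```text
plate mean [0.461  0.1455] hole-based [0.4605 0.1459] holder from near edge [0.4615 0.1459] edge yaw -5.599999999999994
```

The held plate (.461,.1457) matches the holder (.4605,.146). I'll lower straight down.

Call:
drive_tool --steps '[0, 0, 0.02, 0, 0, 0, 1, 0, 0, 0.025, 0, 0, 0, 1, 0, 0, 0.012, 0, 0, 0, 1, 0, 0, 0.007, 0, 0, 0, 1, 0, 0, 0.005, 0, 0, 0, 1, 0, 0, 0.003, 0, 0, 0, 1, 0, 0, 0, 0, 0, 0, 1, 0, 0, 0, 0, 0, 0, 1]'

```text
clock: 34.62
eef_pos: [0.469, 0.1466, 0.1183]
tool_rot: [0.738, 0.675, 0.001, 0.0]
ft_force: [-0.5, 0.2, -2.3]
grip_width: 0.0346
```

Call:
drive_tool --steps '[0, 0, 0.003, 0, 0, 0, 1, 0, 0, 0.002, 0, 0, 0, 1, 0, 0, 0.0015, 0, 0, 0, 1, 0, 0, 0.0005, 0, 0, 0, 1, 0, 0, 0, 0, 0, 0, 1, 0, 0, 0, 0, 0, 0, 1]'

```text
clock: 35.12
eef_pos: [0.4684, 0.1467, 0.111]
tool_rot: [0.738, 0.675, 0.0, 0.0]
ft_force: [-0.6, -0.0, -0.0]
grip_width: 0.0343
```

Call:
drive_tool --steps '[0, 0, 0.001, 0, 0, 0, 1, 0, 0, 0, 0, 0, 0, 1, 0, 0, 0, 0, 0, 0, 1]'

```text
clock: 35.37
eef_pos: [0.4684, 0.1467, 0.1109]
tool_rot: [0.738, 0.675, 0.0, 0.0]
ft_force: [-4.1, -0.9, 9.7]
grip_width: 0.034
```

Call:
drive_tool --steps '[0, 0, 0, 0, 0, 0, -1, 0, 0, 0, 0, 0, 0, -1, 0, 0, 0, 0, 0, 0, -1, 0, 0, 0, 0, 0, 0, -1, 0, 0, -0.01, 0, 0, 0, -1, 0, 0, -0.025, 0, 0, 0, -1, 0, 0, -0.035, 0, 0, 0, -1, 0, 0, 0, 0, 0, 0, -1]'

```text
clock: 36.03
eef_pos: [0.4718, 0.1477, 0.186]
tool_rot: [0.738, 0.675, 0.005, 0.002]
ft_force: [1.1, 0.4, 0.5]
grip_width: 0.0855
```

Call:
drive_tool --steps '[0, 0, -0.03, 0, 0, 0, -1, -0.005, 0.015, -0.035, 0, 0, 0, -1, -0.005, 0.015, -0.035, 0, 0, 0, -1, -0.01, 0.02, -0.03, 0, 0, 0, -1, -0.01, 0.02, -0.02, 0, 0, 0, -1, -0.01, 0.02, 0, 0, 0, 0, -1, 0, 0, 0, 0, 0, 0, -1, 0, 0, 0, 0, 0, 0, -1]'

```text
clock: 36.7
eef_pos: [0.555, 0.0982, 0.3299]
tool_rot: [0.738, 0.675, 0.0, 0.0]
ft_force: [0.3, 0.8, -0.1]
grip_width: 0.0851
```

```bash
python3 - <<'E'
from h import *
p,d,m=snap('wrist','w21'); snap('scene','s1'); plan(.5,.1,.3,85)
t=cv2.resize(p[0:310,0:640],(800,388),interpolation=cv2.INTER_CUBIC);cv2.imwrite('pics/w21c.png',cv2.cvtColor(t,cv2.COLOR_RGB2BGR))
E
```

```text
t 36.8 pos [0.5537 0.0989 0.3292] yaw 84.92 tilt [ 0.  0. -1.] | turn z -0.08 shift [-0.0036 -0.0536  0.0292] rows 2 each [-0.0018 -0.0268  0.0146] w 0.0852 F [-0.4  0.   0.2]
```

View pics/w21c.png

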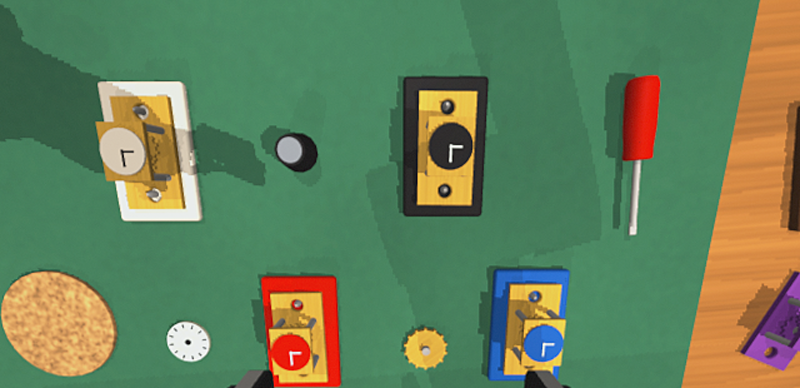

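View pics/s1.png

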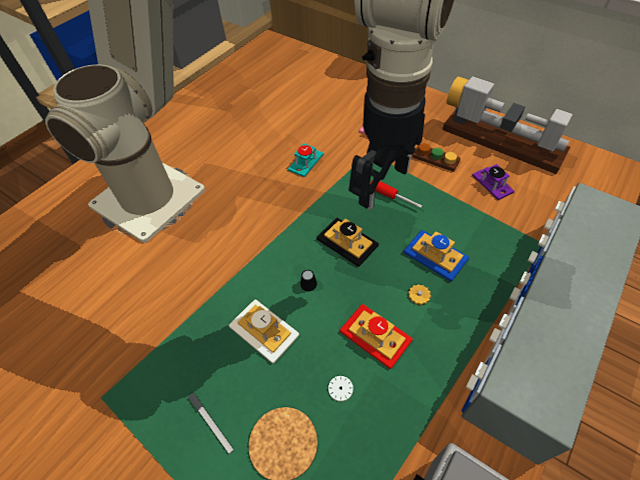

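Every dial is on its own colour, the pad is empty, and the loupe is still at (308,280) in the scene view. A quick depth check for flatness comes before handing in.

```bash
python3 - <<'E'
from h import *
_,d,m=load('w21');R=cv2.Rodrigues(m['rvec'])[0];K=np.linalg.inv(m['mtx'])
s=.8
for n,pts in dict(white=[(122,100),(165,100),(135,204),(178,204)],black=[(425,97),(468,97),(425,203),(466,203)],red=[(275,297),(316,297),(328,372)],blue=[(512,290),(560,292),(510,366)]).items():
    o=[]
    for x,y in pts:
        u,v=int(x*s),int(y*s); o.append((R.T@(K@np.array([u,v,1])*d[v,u]-m['tvec']))[2].round(4))
    print(n,o)
job_done()
E
```

```text
white [np.float64(0.0171), np.float64(0.0177), np.float64(0.0184), np.float64(0.0185)]
black [np.float64(0.0165), np.float64(0.0176), np.float64(0.0172), np.float64(0.018)]
red [np.float64(0.0171), np.float64(0.0171), np.float64(0.0105)]
blue [np.float64(0.0173), np.float64(0.0167), np.float64(0.0169)]
the job is handed in; nothing more can be done
```

All four movements are on the holders of their own colour, seated over the pins and released, and the job is handed in. I made two swaps by way of the cork pad, first white with blue, then black with red. It took about 37 s of the 136 s allowed.

**Last checks:**
- **Seating:** each movement touched down within about 0.2 mm of its expected seated height, with about 5–10 N of contact force. Pins showed in the holes.
- **Flatness:** depth readings put the plate tops at 16.5–18.5 mm against the expected 18 mm. One reading on red came out at 10.5 mm; I think that point fell on the holder rather than the plate, but I did not re-measure it before handing in.
- **Surroundings:** the loupe shows at the same spot in the scene picture as at the start. I went nowhere near the look-alikes, the pad is empty, and the gripper was clear of everything.

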